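# Load the bonding kit: clamp the bracket, lay down the cartridge

## Robot

A 7-joint arm with a two-finger parallel gripper is mounted at the origin on the work surface. World frame = base frame: x ahead of the robot, y to its left, z up, the work surface at z = 0. Lengths are in m, angles in rad, forces in N, time in s.
With the tool pointing down it reaches from about 0.35 to 0.9 m from the base axis. Payload 7.2 kg.
Tool frame: the origin (TCP) lies midway between the tips of the shut fingers; the grasp point (between the pads) lies 19 mm behind it; z points along the fingers, x is the direction in which the jaws open and shut, and the axes are right-handed (so a half turn about z gives the same grasp; the last joint's range is limited). The gripper opens to 85 mm and grips with 20 to 120 N. Pads are 22 mm wide; open, the fingers measure 114 mm over their backs; the gripper's body (76 mm by 85 mm) begins 54 mm behind the grasp point. The pads swing forward as they close: fully open they stand 13 mm farther back than shut.
Start: joints at [1.232, 0.411, -0.013, 1.596, 0.006, 1.134, -0.082], TCP at [0.167, -0.602, 0.231] pointing down, gripper open.
Joint ranges: [-2.95, 2.95], [-0.29, 1.99], [-1.47, 1.44], [0.14, 2.54], [-1.03, 4.17], [0.13, 1.85], [-2.86, 2.86]. Speed limits (rad/s): [2.39, 2.39, 3.01, 3.01, 3.14, 3.14, 3.14].

## Interface

Orientations are given as a rotation vector (axis times angle).
In Python, from rig import r gives the robot as it stands.
- The arm moves only by the shell command python3 -m pendant 'ROWS' [FORCE]. ROWS is JSON, a list of rows, each an object with "linear": the shift along the world's x, y, z as a fraction of full scale, a list of three; "turn": the turn about the world's z as a fraction of full scale; "hand": the opening, from 0 (shut) to 1 (fully open). A call has 1 to 20 rows; each row is the pose to reach, as a shift and turn from the pose commanded when the call began; what a row does not reach only later rows make up. Full scale, the value 1, is 1 m for a shift and 60 degrees for a turn. A row lasts 1/8 s, in which the tool goes at most 62.5 mm and 10.7 degrees, less where a joint would pass 70% of its speed; a pose out of reach is approached as far as the arm can. A call with a number of a shift or a turn outside -1 to 1 is refused whole. A call with a gripper value outside its range is refused whole. The fingers move at their own pace and stop on an object; FORCE is the grip in N (left out, the last holds). Time passes only in rows, so rows that repeat a pose let the fingers close. It gives the time, the measured TCP pose, the force and the opening at its end, in the units of the state.
- r.sense(): the state, without advancing time (a new reading comes with each control period).
- r.capture(name): name is "side" or "top" or "wrist"; returns the picture (400x640x3 uint8, red, green, blue); there is no depth.
- r.camera_info(name): a dict with "fx", "fy", "cx", "cy" (pixels), "T" (4x4, takes a point from camera to world coordinates). Camera axes: x right, y down, z forward; pixel columns grow to the right and rows downward; lengths in m; the calibration is good to about 2 mm. A picture is of the moment at which its call begins: read the wrist's pose just before it. camera_info takes no time and is no camera call; for the wrist camera it gives the pose at the moment of the call.
- r.close_job(): hands the job in, once; it reports no verdict.
Trained networks look in the newest picture that a camera, given by its name, has taken for a name from the list of things; names that differ only in an ending like _2 or _b are one class to them, and where a whole thing is asked for, a point or a joint stands for the part that bears it (a point fixed in the world has none). Each returns a list of dicts, best first, with "score" (0 to 1); they miss things now and then, are a little off and sometimes report something else, mostly with a low value. They report only what shows in the picture. A call takes as long as a camera call. They do not tell look-alikes from the thing itself.
- r.search_frame(camera, label): "xyz" ([x, y, z] in m, in the coordinates of the camera as it stood for that picture, good to about 4 mm: the middle of the surface that is visible of it).
The state is a dict: "time": time; "qpos": joint angles; "joint_velocities": joint speeds; "effort": joint torques, N m; "position": TCP position; "tool_rot": TCP orientation; "wrist_force": force on the tool from outside, world axes, zero at the start; "moment": the same for the moment, N m; "finger_gap": finger opening in m.
Only numpy, scipy, OpenCV 4.12 (cv2) and the standard library are available. Lean on these libraries where they do the work, as an engineer would, in place of code of your own. Each camera call takes 0.05 s, during which the arm holds its last target.

## Task

Get the bonding job ready: lay the loose flat bracket in the clamping tray, fully home and flat on its bed, its square end held under the lip of the sprung jaw and its tongue in the fork; and lay the standing adhesive cartridge on its side in the cradle, in both saddles with its nozzle over the nozzle fork. Do not force the bracket against the tray, and leave the other things on the bench where they are.

Things in the scene. Friction and masses are not known exactly. Their poses are not given: they have to be found in the camera images.
- tray: Fixed clamping tray, grey base plate 200 x 64 x 8 mm (x -110 to 90). Origin: underside, below the middle of the seated bracket's wide part; z up, x from jaw to fork. The aluminium bed is 28 mm above the underside; it is only 22 mm wide from x = -28 to 40 mm so that fingers can straddle it (free down to the base plate). Guides 38 mm apart, 8 mm over the bed, at x = -43 to -29.
- jaw_rest (a point): On the tray's bed, centre line, under the face of the dark steel sprung jaw at rest (tray x = -39 mm). Jaw 36 mm wide; its lip reaches 7 mm beyond the face over the bed, lip underside 13 mm and top 18 mm above the bed. It slides to -x, at most 16 mm; spring 3 N at first, 0.6 N more per mm. Spring housing behind: x = -109 to -91, 44 mm high. This point does not move with the jaw.
- fork (a point): On the tray's bed, centre line, between the faces of two posts (x = 45 to 57 mm, 12 mm above the bed, 22 mm slot for the tongue, open above). Jaw to posts is 6 mm short for the wide part: with the tongue end raised some 13 degrees the square end goes under the lip and pushes the jaw back, then the tongue end comes down; the spring holds the shoulders against the posts.
- cradle: Fixed cartridge cradle: grey base plate 190 x 64 x 8 mm (x -100 to 90). Origin: underside, midway between two aluminium 90-degree V saddles (12 mm thick, at x = -35 and 35 mm, tops 44 mm above the underside, 44 mm wide); z up. Between the saddles fingers have room down to the base plate. The lying cartridge's axis runs along x, 50 mm above the underside, nozzle towards -x.
- nozzle_fork (a point): Top of the cradle's nozzle fork, centre of its 18 mm slot: two posts at x = -55 to -61 mm, 46 mm above the underside; the nozzle points over it. At the other end a stop for the foot, face at x = 53 mm, 44 mm high. Seated, the foot is near x = 48 and the nozzle tip near x = -70 mm, with some 4 mm of play either way.
- bracket: Loose flat aluminium bracket, 8 mm thick, 80 g: wide part 90 x 34 mm, with a 16 mm wide tongue 30 mm long on one end; three dark holes. It lies flat at the start. Origin: underside, centre of the wide part; x towards the tongue (square end at x = -45, shoulders at +45, tongue end at +75 mm), y across the 34 mm width, z through the thickness; both faces are alike.
- bracket_mid (a point): Centre of the bracket's wide part, at half thickness
- bracket_tip (a point): End of the bracket's tongue, at half thickness, 75 mm from bracket_mid
- cartridge: White adhesive cartridge with grey bands standing upright on its flat foot: body 34 mm in diameter and 95 mm high, then a short cone and a thin nozzle (12 mm in diameter) up to 118 mm; about 130 g, rigid. Origin: centre of the foot; z along its axis to the nozzle.
- cartridge_mid (a point): On the cartridge's axis, 47.5 mm from the foot
- cartridge_tip (a point): Tip of the nozzle, 118 mm from the foot
- tin_tall: Bystander: tin, 90 mm in diameter, 120 mm high, blue band; origin at its underside
- tin_low: Bystander: tin, 84 mm in diameter, 75 mm high, orange band; origin at its underside
- tape_roll: Bystander: roll of amber tape lying flat, 54 mm in diameter, 20 mm high, between tray and cradle
- spatula: Bystander: spatula 180 mm long, lying at the far side
- insert_block: Bystander: aluminium block 40 x 30 x 14 mm, between tray and cradle on the robot's side
- dish: Bystander: white dish, 80 mm in diameter, 30 mm high
Things that resemble listed ones, but are neither listed nor needed, are in the scene too. What is shaped like the tray but blue or yellow is not meant.

How it is judged:
At the end, for the whole second after the job is handed in: Bracket flat on the tray's bed (3 deg), within 3 mm lengthwise and 4 mm sideways of its place, square end under the lip, tongue in the fork; cartridge in both saddles (4 mm, 4.5 deg; 10 mm lengthwise), nozzle to its fork; both at rest (x of bracket_mid in the frame of tray between -0.003 and 0.003 m and y of bracket_mid in the frame of tray between -0.004 and 0.004 m and z of bracket_mid in the frame of tray between 0.029 and 0.0345 m and angle between the z axis of bracket and the z axis of tray, either way round below 0.05 rad and x of bracket_tip in the frame of tray above 0.07 m and x of cartridge_mid in the frame of cradle between -0.01 and 0.01 m and y of cartridge_mid in the frame of cradle between -0.004 and 0.004 m and z of cartridge_mid in the frame of cradle between 0.046 and 0.054 m and angle between the z axis of cartridge and the x axis of cradle, either way round below 0.08 rad and x of cartridge_tip in the frame of cradle below -0.055 m and linear speed of each of bracket, cartridge below 0.02 m/s); the robot touches nothing.
It fails at once if the bracket is forced against the tray (over 50 N) (contact force between bracket and tray above 50 N).
It fails at once if a bystander is moved by more than 3 cm (distance of any of tin_tall, tin_low, tape_roll, spatula, insert_block, dish from where it was at the start of the episode above 0.03 m).
It also fails if it takes over 72 s, if anything falls off the work surface, if the arm or the gripper's body presses on something with over 40 N, if the wrist force passes 120 N, or if a joint passes its speed limit or range.

## Working session

There is one attempt and no reset: what is moved stays moved. The work goes in short steps, Python scripts to look and compute and a shell command to move; the robot and the scene stay as the last step left them, time stands still between calls to the robot, and variables do not carry over. Pictures are saved under pics/ and viewed, and the job is handed in when it is done.

```bash
ls; mkdir -p pics; cat > h.py <<'E'
import numpy as np, cv2
from rig import r
def cap(name,fn):
    ci=r.camera_info(name); im=r.capture(name)
    cv2.imwrite('pics/'+fn,im[:,:,::-1]); return im,ci
def w(ci,p): 
    T=np.array(ci['T']); return T[:3,:3]@np.array(p)+T[:3,3]
def find(cam,ci,labels):
    for l in labels:
        for d in r.search_frame(cam,l)[:4]:
            p=np.array(d['xyz']); print(cam,l,round(d['score'],2),np.round(w(ci,p),3),'px',np.round([ci['fx']*p[0]/p[2]+ci['cx'],ci['fy']*p[1]/p[2]+ci['cy']]))
E
python3 - <<'E'
from h import *
print(r.sense())
for c in ['top','side','wrist']:
    im,ci=cap(c,c+'0.png'); print(c,ci['fx'],ci['cx'],ci['cy'],np.round(ci['T'],3).tolist())
E
```

```text
pics
{'time': 0.0, 'qpos': array([ 1.2317979 ,  0.41189612, -0.01273987,  1.59708347,  0.00559061,
        1.13429532, -0.08219414]), 'joint_velocities': array([-0.00015599,  0.00075715,  0.00068882, -0.00151431, -0.00014269,
       -0.0006049 , -0.00085782]), 'effort': array([-2.21288683e-04, -6.00619268e+01,  6.81728795e-01, -2.99408376e+01,
        1.37720056e-02,  1.06173856e-02,  4.03951901e-05]), 'position': array([ 0.16702697, -0.60173215,  0.23043914]), 'tool_rot': array([-2.50029191e+00,  1.90062572e+00,  2.14785780e-03]), 'wrist_force': array([ 0.29191392, -0.14551483, -0.15473351]), 'moment': array([ 0.02780179, -0.0365338 ,  0.00733845]), 'finger_gap': 0.08549744233054157}
top 451.5012030481908 315.7501946674236 195.8870744751051 [[-0.002, -0.993, 0.119, 0.391], [-1.0, 0.0, -0.012, -0.056], [0.012, -0.119, -0.993, 1.293], [0.0, 0.0, 0.0, 1.0]]
side 377.574924082703 320.41155275472266 197.11517407547848 [[-0.961, -0.15, 0.232, 0.287], [-0.277, 0.529, -0.802, 0.758], [-0.002, -0.835, -0.55, 0.657], [0.0, 0.0, 0.0, 1.0]]
wrist 284.8586576408894 326.09954399494256 200.51751252644087 [[0.269, -0.928, -0.257, 0.232], [-0.963, -0.26, -0.071, -0.583], [-0.001, 0.266, -0.964, 0.374], [0.0, 0.0, 0.0, 1.0]]
```

View pics/top0.png

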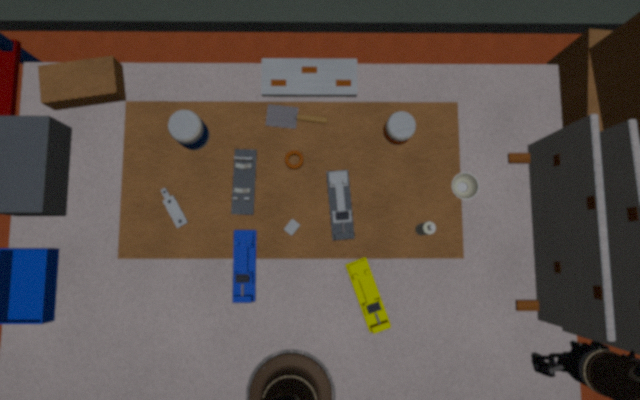

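View pics/side0.png

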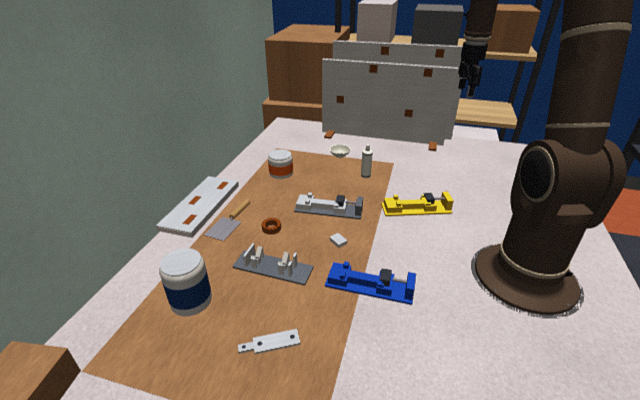

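```bash
python3 - <<'E'
from h import *
for c in ['top','side']:
    ci=r.camera_info(c)
    find(c,ci,['tray','cradle','bracket','cartridge','tape_roll','insert_block','dish'])
E
```

```text
top tray 0.92 [0.348 0.131 0.034] px [242. 266.]
top tray 0.8 [ 0.266 -0.21   0.03 ] px [366. 295.]
top tray 0.57 [ 0.521 -0.135  0.029] px [338. 203.]
top cradle 0.6 [0.586 0.133 0.01 ] px [244. 182.]
top bracket 0.96 [0.511 0.333 0.004] px [174. 208.]
top cartridge 0.65 [ 0.447 -0.365  0.098] px [427. 228.]
top cartridge 0.57 [0.505 0.333 0.004] px [174. 210.]
top tape_roll 0.78 [ 0.649 -0.009  0.019] px [294. 159.]
top insert_block 0.72 [ 0.449 -0.366  0.097] px [427. 228.]
top insert_block 0.44 [ 0.458 -0.003  0.015] px [292. 226.]
top insert_block 0.19 [0.779 0.017 0.001] px [285. 117.]
top dish 0.94 [ 0.576 -0.502  0.016] px [466. 185.]
side tray 0.7 [ 0.513 -0.127  0.025] px [330. 206.]
side tray 0.65 [ 0.262 -0.206  0.025] px [419. 205.]
side tray 0.6 [0.342 0.148 0.026] px [373. 284.]
side cradle 0.72 [ 0.449 -0.354  0.058] px [366. 163.]
side cradle 0.64 [0.584 0.15  0.01 ] px [272. 269.]
side bracket 0.65 [0.507 0.34  0.01 ] px [272. 343.]
side cartridge 0.82 [ 0.454 -0.359  0.065] px [365. 161.]
side tape_roll 0.61 [0.651 0.003 0.015] px [270. 227.]
side insert_block 0.63 [0.458 0.006 0.013] px [337. 240.]
side insert_block 0.42 [0.589 0.147 0.008] px [271. 268.]
side insert_block 0.16 [ 0.448 -0.352  0.059] px [366. 164.]
side dish 0.5 [ 0.573 -0.507  0.022] px [341. 149.]
```

```bash
python3 - <<'E'
from h import *
a=cv2.imread('pics/top0.png'); s=cv2.imread('pics/side0.png')
z=lambda i,x,y,w_,h_,k:cv2.resize(i[y:y+h_,x:x+w_],None,fx=k,fy=k,interpolation=cv2.INTER_CUBIC)
cv2.imwrite('pics/c1.png',np.hstack([z(a,222,140,44,80,7),z(a,318,162,44,80,7)]))
cv2.imwrite('pics/c2.png',np.vstack([z(s,220,180,160,110,4.9)]))
E
```

```text
(no output)
```

View pics/c1.png

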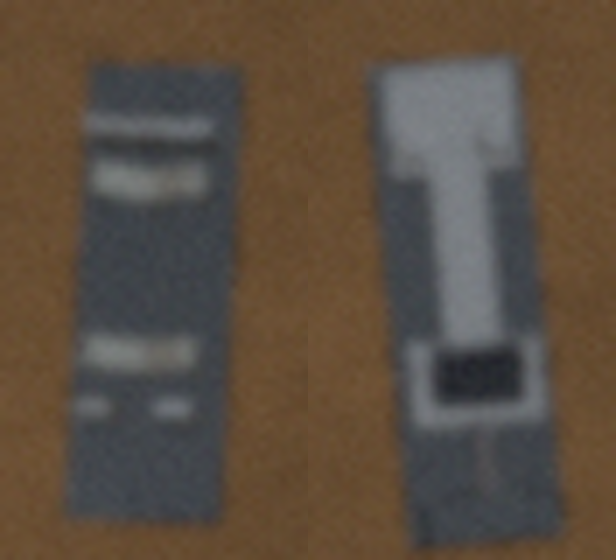

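View pics/c2.png

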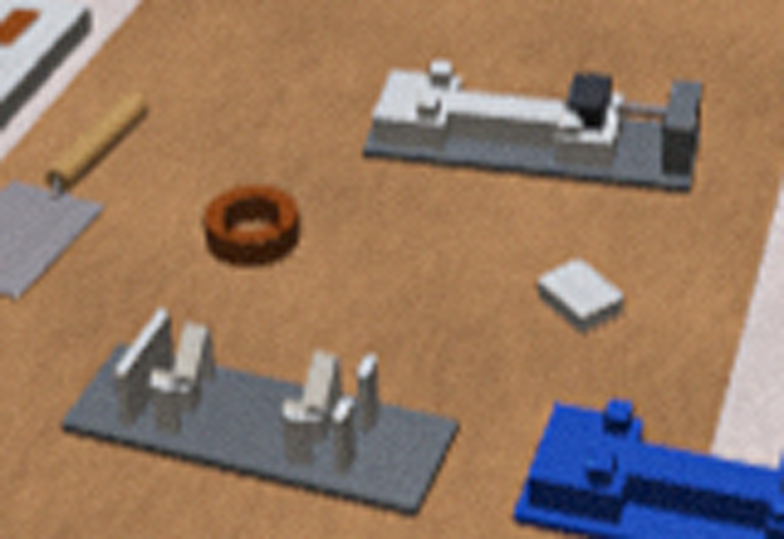

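```bash
python3 -m pendant '[{"linear":[0.303,0.462,0.04],"turn":-0.17,"hand":1},{"linear":[0.303,0.462,0.04],"turn":-0.17,"hand":1},{"linear":[0.303,0.462,0.04],"turn":-0.17,"hand":1},{"linear":[0.303,0.462,0.04],"turn":-0.17,"hand":1},{"linear":[0.303,0.462,0.04],"turn":-0.17,"hand":1},{"linear":[0.303,0.462,0.04],"turn":-0.17,"hand":1},{"linear":[0.303,0.462,0.04],"turn":-0.17,"hand":1},{"linear":[0.303,0.462,0.04],"turn":-0.17,"hand":1},{"linear":[0.303,0.462,0.04],"turn":-0.17,"hand":1},{"linear":[0.303,0.462,0.04],"turn":-0.17,"hand":1},{"linear":[0.303,0.462,0.04],"turn":-0.17,"hand":1},{"linear":[0.303,0.462,0.04],"turn":-0.17,"hand":1},{"linear":[0.303,0.462,0.04],"turn":-0.17,"hand":1}]'
python3 - <<'E'
from h import *
im,ci=cap('wrist','w1.png'); print(np.round(ci['T'],3).tolist())
np.save('w1T.npy',ci['T'])
find('wrist',ci,['tray','jaw_rest','fork','cradle','nozzle_fork'])
E
```

```text
time: 2.48
position: [0.4697, -0.1413, 0.2713]
tool_rot: [2.32, -2.118, 0.0]
wrist_force: [-0.1, 0.1, 0.5]
finger_gap: 0.0854
[[0.092, -0.96, -0.265, 0.537], [-0.996, -0.089, -0.025, -0.134], [0.001, 0.266, -0.964, 0.415], [0.0, 0.0, 0.0, 1.0]]
wrist tray 0.74 [ 0.529 -0.145  0.028] px [333. 129.]
wrist tray 0.72 [0.36  0.117 0.031] px [141. 232.]
wrist tray 0.62 [ 0.3   -0.207  0.033] px [359. 288.]
wrist jaw_rest 0.94 [ 0.53  -0.141  0.027] px [331. 128.]
wrist jaw_rest 0.64 [ 0.299 -0.202  0.027] px [356. 286.]
wrist jaw_rest 0.58 [0.36  0.12  0.029] px [139. 231.]
wrist fork 0.96 [ 0.535 -0.137  0.028] px [328. 123.]
wrist fork 0.87 [ 0.3   -0.208  0.033] px [360. 288.]
wrist fork 0.67 [0.359 0.121 0.03 ] px [139. 232.]
wrist fork 0.44 [ 0.458 -0.362  0.08 ] px [505. 206.]
wrist cradle 0.71 [0.582 0.134 0.012] px [122.  66.]
wrist nozzle_fork 0.64 [0.481 0.303 0.009] px [  8. 133.]
```

View pics/w1.png

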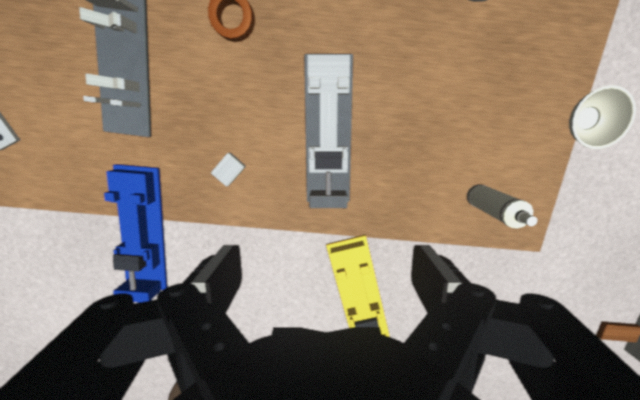

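```bash
python3 - <<'E'
from h import *
a=cv2.imread('pics/w1.png')
z=lambda i,x,y,w_,h_,k:cv2.resize(i[y:y+h_,x:x+w_],None,fx=k,fy=k,interpolation=cv2.INTER_CUBIC)
cv2.imwrite('pics/c3.png',z(a,290,45,80,75,7)); cv2.imwrite('pics/c4.png',z(a,290,115,80,105,5))
cv2.imwrite('pics/c5.png',z(a,70,0,100,145,4))
E
```

```text
(no output)
```

View pics/c3.png

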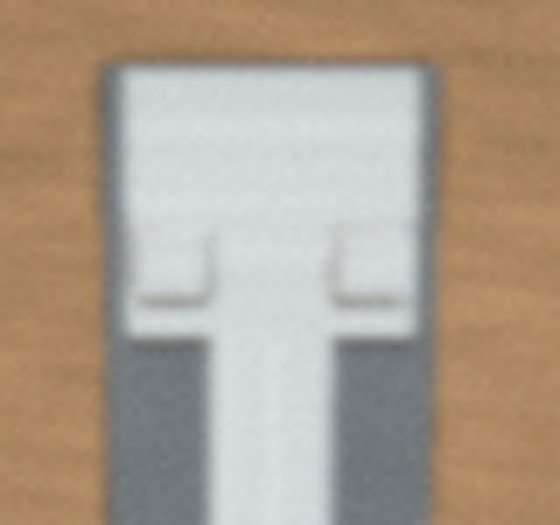

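View pics/c4.png

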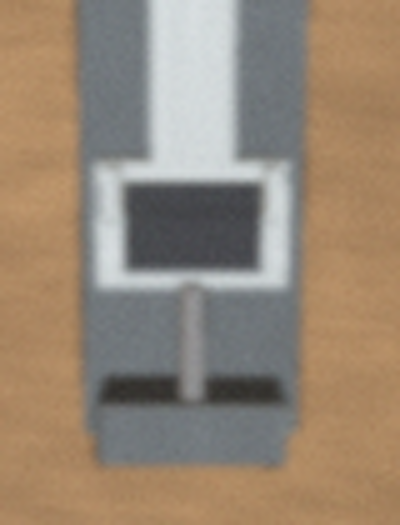

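View pics/c5.png

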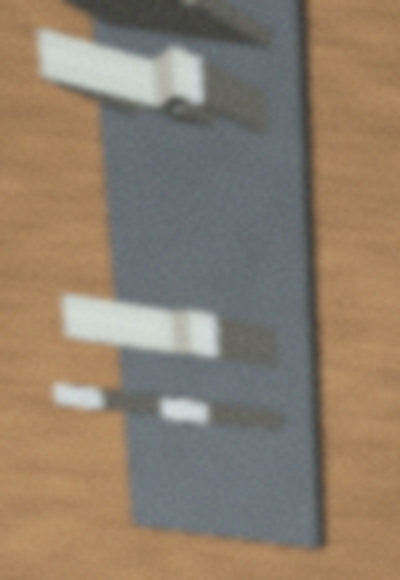

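```bash
cat >> h.py <<'E'
from scipy.optimize import least_squares
def proj(ci,P):
    T=np.array(ci['T']); q=(np.asarray(P)-T[:3,3])@T[:3,:3]
    return np.c_[ci['fx']*q[:,0]/q[:,2]+ci['cx'],ci['fy']*q[:,1]/q[:,2]+ci['cy']]
def fitpose(views,x0,usez=True):
    # views: list of (ci, pts_obj Nx3 (m), px Nx2)
    def place(p,P):
        c,s=np.cos(p[2]),np.sin(p[2]); P=np.asarray(P)
        return np.c_[p[0]+c*P[:,0]-s*P[:,1],p[1]+s*P[:,0]+c*P[:,1],P[:,2]+(p[3] if usez else 0)]
    f=lambda p:np.concatenate([(proj(ci,place(p,P))-px).ravel() for ci,P,px in views])
    s=least_squares(f,list(x0)+([0.] if usez else []),loss='soft_l1')
    res=f(s.x).reshape(-1,2)
    print('pose',np.round(s.x[:2],4),'yaw deg',round(np.degrees(s.x[2]),2),'z',np.round(s.x[3:],4),'rms px',round(float(np.sqrt((res**2).mean())),2)); print(np.round(res,1).tolist())
    return s.x
E
python3 - <<'E'
from h import *
ci=r.camera_info('wrist'); ci['T']=np.load('w1T.npy')
A=np.array([[40,11,28,208,340],[40,-11,28,333,340],[45,11,40,208,297],[45,-11,40,333,297]],float)
B=np.array([[-28,11,28,148,160],[-28,-11,28,240,160],[-32,18,46,122,183],[-32,-18,46,262,183]],float)
O=np.r_[A[:,:3],B[:,:3]]/1000
px=np.r_[(A[:,3:]+.5)/7-.5+[290,45],(B[:,3:]+.5)/5-.5+[290,115]]
fitpose([(ci,O,px)],[.52,-.137,.09]); fitpose([(ci,O,px)],[.52,-.137,.09],False)
C=np.array([[-100,32,8,135,520],[-100,-32,8,320,545],[-41,22,44,62,338],[-29,22,44,65,295],[-41,-22,44,218,357],[-29,-22,44,215,312],[-55,9,46,104,388],[-61,9,46,102,410],[-55,-9,46,161,398],[-61,-9,46,163,420],[41,22,44,40,30],[29,22,44,42,75],[41,-22,44,205,62],[29,-22,44,205,104]],float)
px=(C[:,3:]+.5)/4-.5+[70,0]
fitpose([(ci,C[:,:3]/1000,px)],[.58,.13,-.05]); fitpose([(ci,C[:,:3]/1000,px)],[.58,.13,-.05],False)
E
```

```text
pose [ 0.5332 -0.1376] yaw deg 5.25 z [0.0005] rms px 0.45
[[0.2, -0.5], [-0.3, -0.5], [0.0, 0.3], [0.1, 0.3], [0.6, 0.2], [-1.3, 0.2], [0.1, -0.0], [0.2, -0.0]]
pose [ 0.5332 -0.1376] yaw deg 5.25 z [] rms px 0.45
[[0.2, -0.5], [-0.3, -0.5], [0.0, 0.4], [0.1, 0.4], [0.6, 0.2], [-1.3, 0.2], [0.1, -0.1], [0.2, -0.1]]
pose [0.5949 0.1371] yaw deg -3.33 z [-0.0026] rms px 0.9
[[-0.9, 0.8], [-0.6, 1.5], [0.6, -0.9], [-0.8, -0.7], [-1.6, 0.2], [-1.3, 1.0], [0.5, 0.2], [1.3, -0.2], [1.2, 0.0], [0.9, -0.4], [1.0, 0.0], [1.3, 0.5], [-1.1, -1.4], [-0.7, -0.3]]
pose [0.5946 0.1351] yaw deg -3.4 z [] rms px 0.93
[[-1.0, 1.1], [-0.4, 2.0], [0.5, -0.8], [-1.0, -0.7], [-1.5, 0.3], [-1.1, 1.1], [0.4, 0.4], [1.2, 0.0], [1.2, 0.3], [0.9, -0.1], [0.9, -0.5], [1.1, 0.1], [-0.9, -1.8], [-0.5, -0.6]]
```

```bash
python3 -m pendant '[{"linear":[0,0.45,-0.06],"turn":0.3,"hand":1},{"linear":[0,0.45,-0.06],"turn":0.3,"hand":1},{"linear":[0,0.45,-0.06],"turn":0.3,"hand":1},{"linear":[0,0.45,-0.06],"turn":0.3,"hand":1},{"linear":[0,0.45,-0.06],"turn":0.3,"hand":1},{"linear":[0,0.45,-0.06],"turn":0.3,"hand":1},{"linear":[0,0.45,-0.06],"turn":0.3,"hand":1},{"linear":[0,0.45,-0.06],"turn":0.3,"hand":1},{"linear":[0,0.45,-0.06],"turn":0.3,"hand":1},{"linear":[0,0.45,-0.06],"turn":0.3,"hand":1},{"linear":[0,0.45,-0.06],"turn":0.3,"hand":1}]'
python3 - <<'E'
from h import *
im,ci=cap('wrist','w2.png'); print(np.round(ci['T'],3).tolist())
np.save('w2T.npy',ci['T'])
find('wrist',ci,['bracket','bracket_tip','cradle'])
E
```

```text
time: 4.15
position: [0.471, 0.3078, 0.2116]
tool_rot: [2.622, -1.73, 0.002]
wrist_force: [-0.7, -0.1, -0.5]
finger_gap: 0.0853
[[0.395, -0.886, -0.244, 0.533], [-0.919, -0.38, -0.106, 0.335], [0.002, 0.266, -0.964, 0.355], [0.0, 0.0, 0.0, 1.0]]
wrist bracket 0.88 [0.514 0.336 0.009] px [319. 137.]
wrist bracket_tip 0.69 [0.513 0.337 0.012] px [318. 137.]
wrist cradle 0.63 [0.601 0.144 0.011] px [498. 134.]
wrist cradle 0.36 [0.763 0.071 0.002] px [630.  21.]
wrist cradle 0.27 [0.514 0.334 0.008] px [320. 137.]
```

View pics/w2.png

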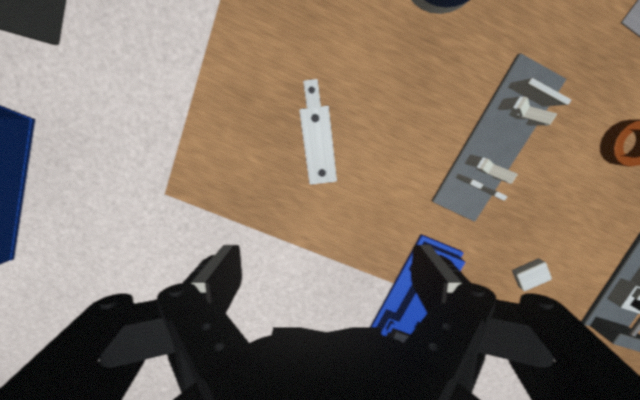

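```bash
python3 - <<'E'
from h import *
a=cv2.imread('pics/w2.png')
z=lambda i,x,y,w_,h_,k:cv2.resize(i[y:y+h_,x:x+w_],None,fx=k,fy=k,interpolation=cv2.INTER_CUBIC)
cv2.imwrite('pics/c6.png',z(a,285,70,70,120,5)); cv2.imwrite('pics/c7.png',z(a,425,45,150,180,4)[:, :])
E
```

```text
(no output)
```

View pics/c6.png

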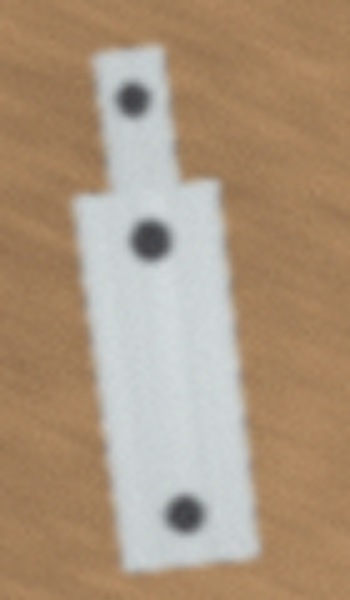

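View pics/c7.png

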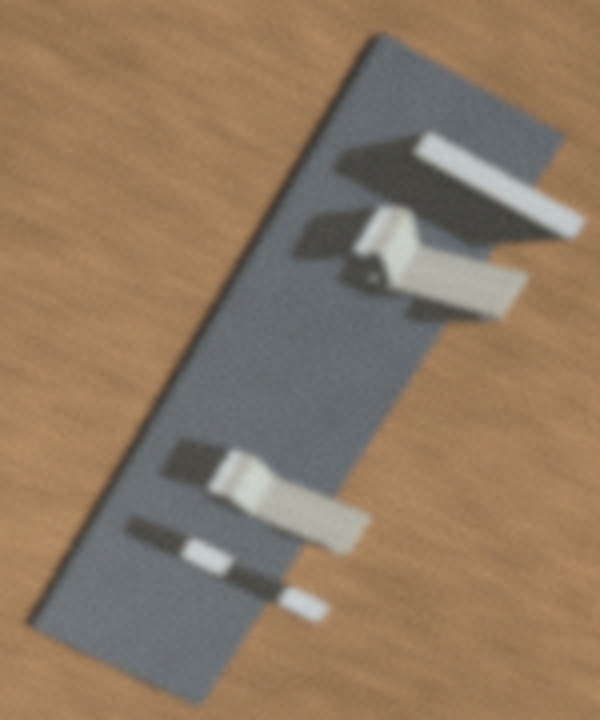

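```bash
python3 - <<'E'
from h import *
ci=r.camera_info('wrist'); ci['T']=np.load('w2T.npy')
B=np.array([[75,8,8,92,52],[75,-8,8,162,45],[45,17,8,72,200],[45,-17,8,217,180],[-45,17,8,125,572],[-45,-17,8,260,555]],float)
px=(B[:,3:]+.5)/5-.5+[285,70]
fitpose([(ci,B[:,:3]/1000,px)],[.51,.33,.4]); fitpose([(ci,B[:,:3]/1000,px)],[.51,.33,.4],False)
C2=np.array([[-100,32,8,32,622],[-100,-32,8,200,703],[90,32,8,382,35],[90,-32,8,565,133],[-55,9,46,233,560],[-61,9,46,222,577],[-55,-9,46,288,587],[-61,-9,46,279,606],[-41,22,44,210,490],[-29,22,44,233,450],[-29,-22,44,370,517],[-41,-22,44,347,553],[41,22,44,378,207],[29,22,44,355,247],[41,-22,44,527,272],[29,-22,44,502,318]],float)
px2=(C2[:,3:]+.5)/4-.5+[425,45]
C=np.array([[-100,32,8,135,520],[-100,-32,8,320,545],[-41,22,44,62,338],[-29,22,44,65,295],[-41,-22,44,218,357],[-29,-22,44,215,312],[-55,9,46,104,388],[-61,9,46,102,410],[-55,-9,46,161,398],[-61,-9,46,163,420],[41,22,44,40,30],[29,22,44,42,75],[41,-22,44,205,62],[29,-22,44,205,104]],float)
px1=(C[:,3:]+.5)/4-.5+[70,0]
c1=dict(ci); c1['T']=np.load('w1T.npy')
fitpose([(ci,C2[:,:3]/1000,px2)],[.58,.13,-.05])
fitpose([(ci,C2[:,:3]/1000,px2),(c1,C[:,:3]/1000,px1)],[.58,.13,-.05])
E
```

```text
pose [0.5039 0.3323] yaw deg 30.22 z [-0.0017] rms px 0.25
[[0.0, 0.5], [-0.0, 0.1], [0.0, -0.6], [-0.0, -0.3], [-0.0, 0.0], [0.0, 0.2]]
pose [0.5039 0.3322] yaw deg 30.21 z [] rms px 0.3
[[-0.1, 0.3], [-0.0, -0.1], [-0.0, -0.6], [0.1, -0.4], [-0.0, 0.4], [0.1, 0.5]]
pose [0.596  0.1379] yaw deg -1.18 z [-0.0027] rms px 1.01
[[-0.5, 1.5], [0.3, 0.9], [-2.1, -1.2], [-1.0, -0.1], [-0.3, -0.9], [-0.5, -0.4], [-0.5, -1.2], [-1.2, -1.2], [1.4, 0.2], [1.6, 0.3], [0.8, -0.1], [0.4, 0.5], [2.3, -0.6], [1.4, 0.4], [-0.2, 1.4], [-0.8, 0.6]]
pose [0.5955 0.1376] yaw deg -2.02 z [-0.0026] rms px 1.19
[[-1.2, 1.2], [-0.8, 1.2], [-0.9, -0.6], [-0.2, 1.4], [-0.8, -0.8], [-1.1, -0.3], [-1.1, -0.9], [-1.9, -0.9], [1.2, 0.2], [1.5, 0.4], [0.4, 0.5], [-0.1, 1.1], [3.0, -0.1], [2.0, 0.9], [0.1, 2.5], [-0.6, 1.6], [0.3, 1.0], [0.6, 0.8], [0.9, -0.9], [-0.7, -0.7], [-1.4, -0.8], [-1.2, 0.0], [1.0, -0.0], [1.9, -0.4], [1.7, -0.6], [1.6, -0.9], [-0.4, -0.3], [0.2, 0.3], [-2.5, -2.7], [-1.8, -1.5]]
```

```bash
python3 -m pendant '[{"linear":[0.038,0.025,-0.06],"turn":0.117,"hand":1},{"linear":[0.038,0.025,-0.12],"turn":0.117,"hand":1},{"linear":[0.038,0.025,-0.17],"turn":0.117,"hand":1},{"linear":[0.038,0.025,-0.17],"turn":0.117,"hand":1},{"linear":[0.038,0.025,-0.17],"turn":0.117,"hand":1}]' 25; python3 -c "
from h import *
s=r.sense();print(s['position'],s['tool_rot'])
im,ci=cap('wrist','w3.png')"
```

```text
time: 4.97
position: [0.509, 0.3357, 0.0434]
tool_rot: [-2.723, 1.562, -0.001]
wrist_force: [-0.0, 0.0, 0.5]
finger_gap: 0.0853
[0.509      0.33569427 0.04340545] [-2.72349042e+00  1.56177074e+00 -1.06357971e-03]
```

View pics/w3.png

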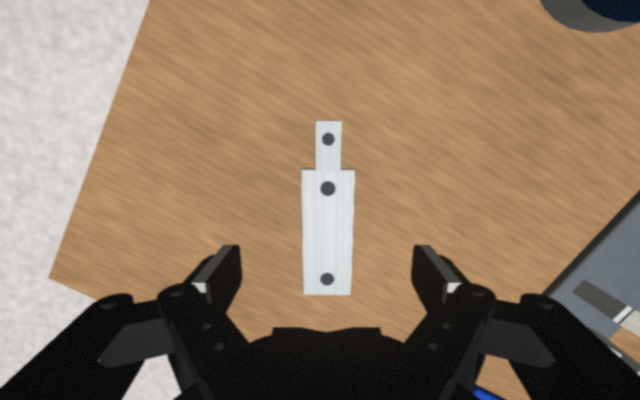

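```bash
python3 -m pendant '[{"linear":[0,0,-0.025],"turn":0,"hand":1},{"linear":[0,0,-0.042],"turn":0,"hand":1},{"linear":[0,0,-0.042],"turn":0,"hand":1},{"linear":[0,0,-0.042],"turn":0,"hand":0},{"linear":[0,0,-0.042],"turn":0,"hand":0},{"linear":[0,0,-0.042],"turn":0,"hand":0},{"linear":[0,0,-0.042],"turn":0,"hand":0},{"linear":[0,0,-0.042],"turn":0,"hand":0}]' 25; python3 -c "
from h import *
s=r.sense();print(s['position'],s['tool_rot'])
im,ci=cap('wrist','w4.png')"
```

```text
time: 6.02
position: [0.5085, 0.335, -0.0]
tool_rot: [-2.725, 1.563, -0.001]
wrist_force: [-0.7, -0.9, 6.5]
finger_gap: 0.0334
[ 5.08507225e-01  3.34952992e-01 -4.38930897e-05] [-2.72466756e+00  1.56267012e+00 -8.85338147e-04]
```

View pics/w4.png

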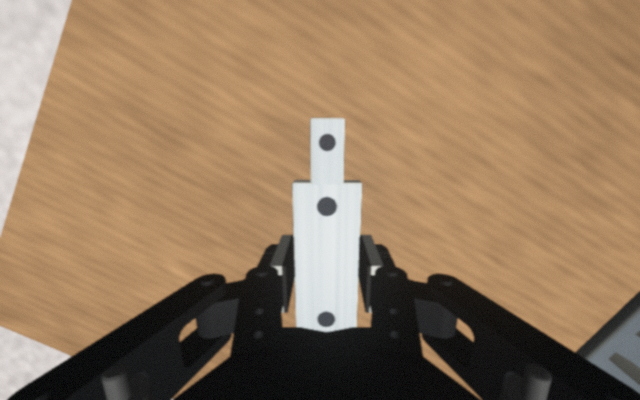

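```bash
python3 -m pendant '[{"linear":[0,0,0.06],"turn":0,"hand":0},{"linear":[0,0,0.12],"turn":0,"hand":0},{"linear":[0.045,-0.471,0.12],"turn":-0.416,"hand":0},{"linear":[0.045,-0.471,0.12],"turn":-0.416,"hand":0},{"linear":[0.045,-0.471,0.12],"turn":-0.416,"hand":0},{"linear":[0.045,-0.471,0.12],"turn":-0.416,"hand":0},{"linear":[0.045,-0.471,0.12],"turn":-0.416,"hand":0},{"linear":[0.045,-0.471,0.12],"turn":-0.416,"hand":0},{"linear":[0.045,-0.471,0.12],"turn":-0.416,"hand":0},{"linear":[0.045,-0.471,0.12],"turn":-0.416,"hand":0},{"linear":[0.045,-0.471,0.12],"turn":-0.416,"hand":0},{"linear":[0.045,-0.471,0.12],"turn":-0.416,"hand":0},{"linear":[0.045,-0.471,0.12],"turn":-0.416,"hand":0}]'; python3 -c "
from h import *
s=r.sense();print(s['position'],s['tool_rot'])
im,ci=cap('wrist','w5.png');np.save('w5T.npy',ci['T']);cap('side','s5.png')"
```

```text
time: 7.7
position: [0.5532, -0.1345, 0.1193]
tool_rot: [-2.325, 2.112, 0.001]
wrist_force: [-0.2, 0.3, -0.6]
finger_gap: 0.0328
[ 0.5532468  -0.13446391  0.11930806] [-2.32534026e+00  2.11173114e+00  6.76361133e-04]
```

View pics/w5.png

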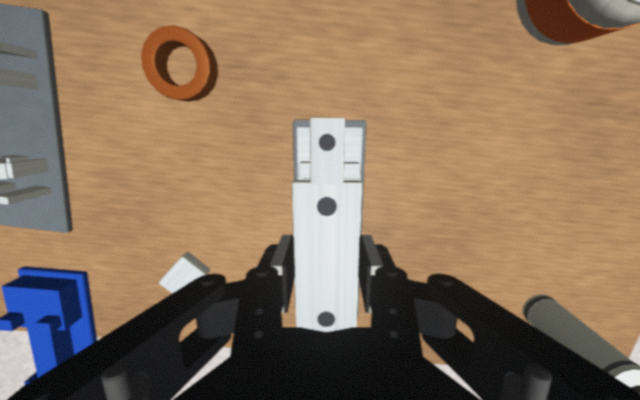

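View pics/s5.png

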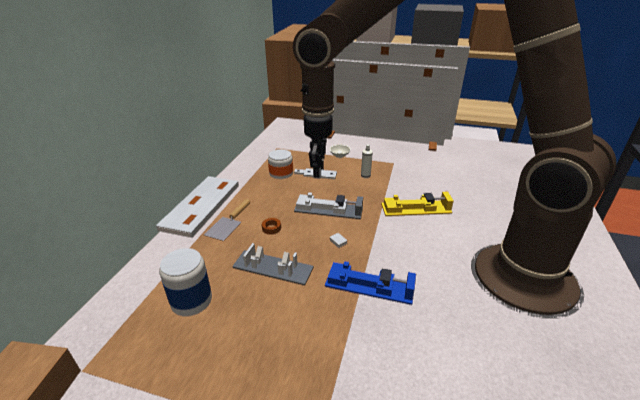

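```bash
python3 - <<'E'
from h import *
a=cv2.imread('pics/w5.png')
cv2.imwrite('pics/c8.png',cv2.resize(a[105:255,275:380],None,fx=5,fy=5,interpolation=cv2.INTER_CUBIC))
E
```

View pics/c8.png

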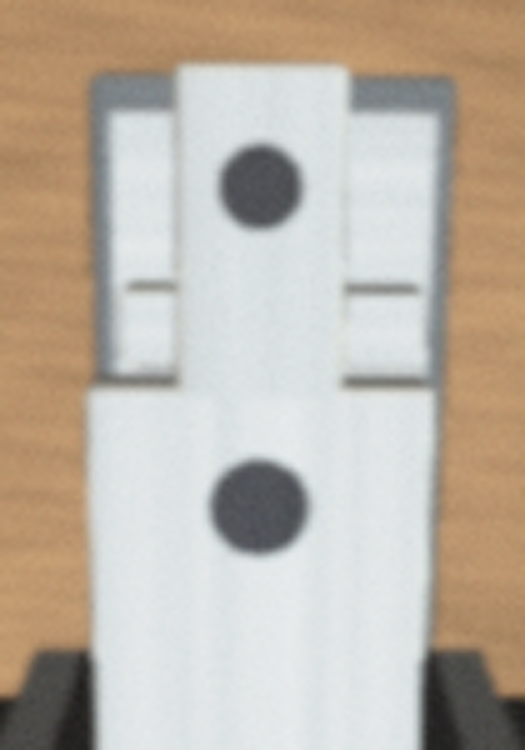

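```bash
python3 - <<'E'
from h import *
ci=r.camera_info('wrist'); ci['T']=np.load('w5T.npy')
B=np.array([[75,8,8,177,65],[75,-8,8,349,66],[45,17,8,88,388],[45,-17,8,436,388]],float)
px=(B[:,3:]+.5)/5-.5+[275,105]
x=fitpose([(ci,B[:,:3]/1000,px)],[.55,-.13,.09])
t=np.array([.5332,-.1376]);y=np.radians(5.25);R=np.array([[np.cos(y),np.sin(y)],[-np.sin(y),np.cos(y)]])
print('bracket in tray',R@(x[:2]-t)*1000,np.degrees(x[2])-5.25)
s=r.sense();p=s['position'];a=np.degrees(2*np.arctan2(s['tool_rot'][1],s['tool_rot'][0]));print('tcp in tray',R@(p[:2]-t)*1000,a+90)
# predicted tray pts
O=np.array([[90,32,8],[90,-32,8],[57,11,40],[57,-11,40],[45,11,40],[90,20,28]])/1000
W=np.c_[t+O[:,:2]@R,O[:,2]]
print(np.round((proj(ci,W)-[275,105])*5+2))
E
```

```text
pose [ 0.5477 -0.1346] yaw deg 5.51 z [0.1186] rms px 0.18
[[-0.3, 0.2], [0.2, 0.1], [-0.1, -0.2], [0.2, -0.1]]
bracket in tray [14.72260154  1.65911906] 0.2579988631784307
tcp in tray [20.26542238  0.97702496] 365.50624572630267
[[ 86.  73.]
 [458.  75.]
 [202. 291.]
 [342. 292.]
 [202. 367.]
 [147.  72.]]
```

```bash
python3 -m pendant '[{"linear":[0.003,-0.0015,-0.04],"turn":-0.004,"hand":0},{"linear":[0.003,-0.0015,-0.07],"turn":-0.004,"hand":0},{"linear":[0.003,-0.0015,-0.07],"turn":-0.004,"hand":0},{"linear":[0.003,-0.0015,-0.07],"turn":-0.004,"hand":0}]' 20; cat > chk.py <<'E'
from h import *
import sys
t=np.array([.5332,-.1376]);y=np.radians(5.25);R=np.array([[np.cos(y),np.sin(y)],[-np.sin(y),np.cos(y)]])
s=r.sense();p=s['position'];a=np.degrees(2*np.arctan2(s['tool_rot'][1],s['tool_rot'][0]))
print('tcp tray mm',np.round(R@(p[:2]-t)*1000,2),'z',round(p[2]*1000,2),'yaw',round((a+95-90)%180-180 if 0 else a+90-360,2),'F',np.round(s['wrist_force'],1),'M',np.round(s['moment'],2),'t',s['time'])
if len(sys.argv)>1:
    im,ci=cap('wrist',sys.argv[1]+'.png');np.save(sys.argv[1]+'.npy',ci['T'])
E
python3 chk.py w6
```

```text
time: 8.3
position: [0.5569, -0.1372, 0.0504]
tool_rot: [-2.319, 2.118, -0.001]
wrist_force: [0.2, -0.0, -1.0]
finger_gap: 0.0331
tcp tray mm [23.68 -1.8 ] z 50.37 yaw 5.19 F [ 0.2 -0.  -1. ] M [-0.03  0.   -0.03] t 8.3
```

View pics/w6.png

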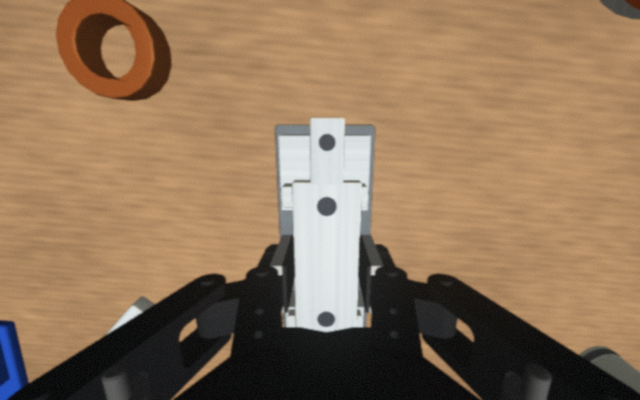

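```bash
python3 -m pendant '[{"linear":[-0.0008,0.001,-0.003],"turn":0,"hand":0},{"linear":[-0.0008,0.001,-0.006],"turn":0,"hand":0},{"linear":[-0.0008,0.001,-0.006],"turn":0,"hand":0}]' 20; python3 chk.py w7; python3 - <<'E'
from h import *
a=cv2.imread('pics/w7.png')
cv2.imwrite('pics/c9.png',cv2.resize(a[105:225,265:385],None,fx=5,fy=5,interpolation=cv2.INTER_CUBIC))
E
```

```text
time: 8.72
position: [0.5552, -0.1368, 0.0433]
tool_rot: [2.319, -2.12, -0.0]
wrist_force: [0.1, 0.3, -1.0]
finger_gap: 0.0333
tcp tray mm [22.03 -1.21] z 43.3 yaw -354.87 F [ 0.1  0.3 -1. ] M [-0.    0.03 -0.02] t 8.725
```

View pics/c9.png

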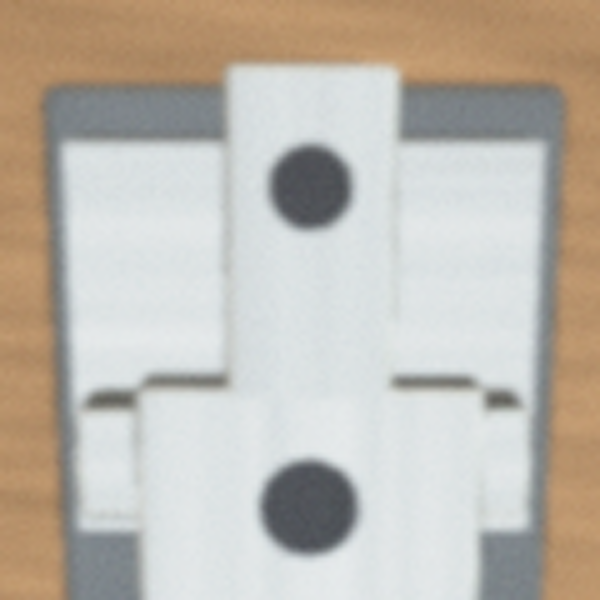

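```bash
python3 -m pendant '[{"linear":[0,0.0008,0],"turn":0,"hand":0},{"linear":[0,0.0008,-0.0015],"turn":0,"hand":0},{"linear":[0,0.0008,-0.003],"turn":0,"hand":0},{"linear":[0,0.0008,-0.0045],"turn":0,"hand":0}]' 20; python3 chk.py w8
```

```text
time: 9.28
position: [0.5553, -0.136, 0.0391]
tool_rot: [2.318, -2.12, 0.0]
wrist_force: [-4.0, -0.6, 9.6]
finger_gap: 0.0328
tcp tray mm [22.18 -0.45] z 39.12 yaw -354.87 F [-4.  -0.6  9.6] M [ 0.06  0.76 -0.02] t 9.275
```

View pics/w8.png

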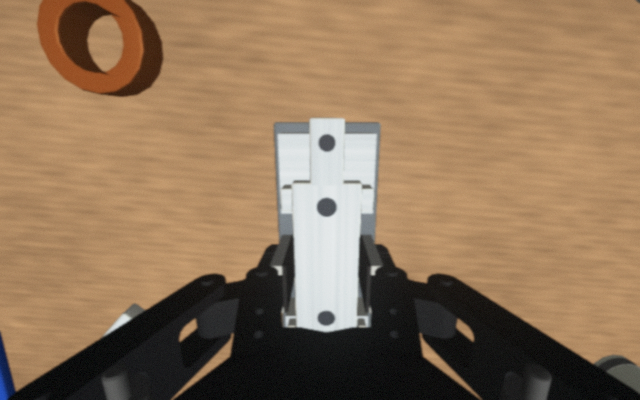

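```bash
python3 -m pendant '[{"linear":[0,0,-0.001],"turn":0,"hand":0},{"linear":[0,0,-0.002],"turn":0,"hand":0}]' 20; python3 chk.py w9; python3 - <<'E'
from h import *
o=[]
for n in ['w7','w8','w9']:
    a=cv2.imread(f'pics/{n}.png'); o.append(cv2.resize(a[105:340,275:380],None,fx=2.4,fy=2.4,interpolation=cv2.INTER_CUBIC))
cv2.imwrite('pics/c10.png',np.hstack(o))
E
```

```text
time: 9.57
position: [0.5552, -0.136, 0.0376]
tool_rot: [2.318, -2.119, 0.0]
wrist_force: [-5.1, -0.1, 9.8]
finger_gap: 0.0331
tcp tray mm [22.02 -0.46] z 37.57 yaw -354.88 F [-5.1 -0.1  9.8] M [0.07 0.79 0.01] t 9.575
```

View pics/c10.png

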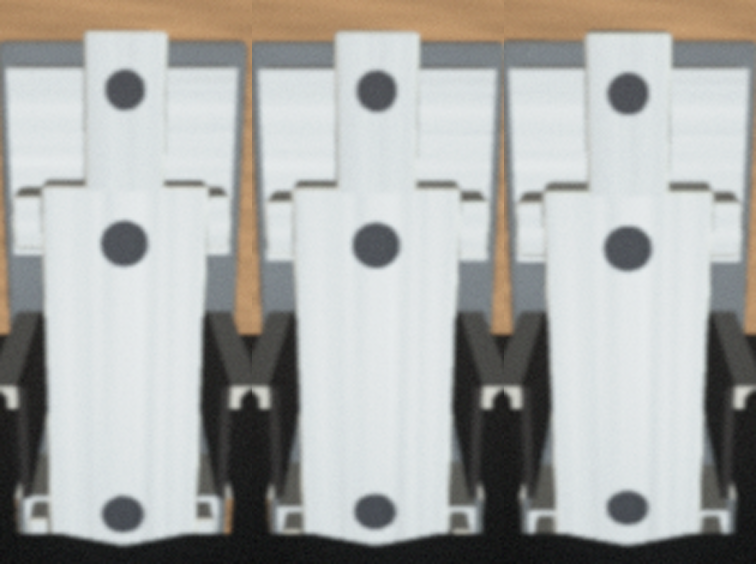

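```bash
cat > tilt.py <<'E'
from h import *
import sys
ob=np.array([[75,8],[75,-8],[45,17],[45,-17],[-45,17],[-45,-17]],np.float32)
im=np.array([[92,52],[162,45],[72,200],[217,180],[125,572],[260,555]],np.float32)
H,_=cv2.findHomography(im,ob)
h=cv2.perspectiveTransform(np.array([[[132,100]],[[151,240]],[[185,514]]],np.float32),H)[:,0]
print('holes',h.round(1).tolist())
E
python3 tilt.py
python3 - <<'E'
from h import *
a=cv2.imread('pics/w9.png')
cv2.imwrite('pics/c11.png',cv2.resize(a[105:215,265:385],None,fx=5,fy=5,interpolation=cv2.INTER_CUBIC))
g=cv2.cvtColor(a,cv2.COLOR_BGR2GRAY)
for n in ['w7','w8','w9']:
    g=cv2.cvtColor(cv2.imread(f'pics/{n}.png'),cv2.COLOR_BGR2GRAY)
    for (u,v) in [(327,143),(327,207),(326,318)]:
        p=255-g[v-14:v+15,u-12:u+13].astype(float); m=(g[v-14:v+15,u-12:u+13]<140)
        n_,lab,st,cen=cv2.connectedComponentsWithStats(m.astype(np.uint8))
        k=lab[14,12]; print(n,(cen[k]+[u-12,v-14]).round(2),st[k,4])
E
```

```text
holes [[64.30000305175781, 0.30000001192092896], [33.79999923706055, 0.0], [-32.099998474121094, 0.30000001192092896]]
w7 [326.62 141.96] 207
w7 [326.38 206.06] 269
w7 [325.73 318.78] 194
w8 [326.5 142.5] 210
w8 [326.2  206.71] 270
w8 [325.75 317.68] 187
w9 [326.3  143.56] 218
w9 [326.08 208.15] 275
w9 [326.   316.07] 177
```

View pics/c11.png

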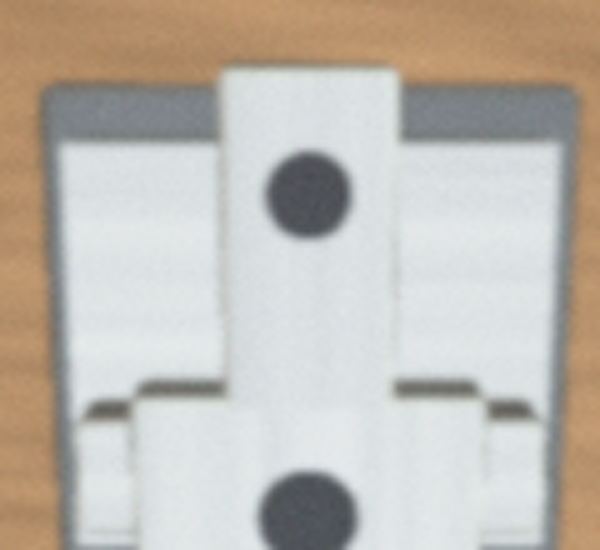

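```bash
cat > tilt.py <<'E'
from h import *
from scipy.spatial.transform import Rotation as Ro
def fit(npy,corners,holes,off,k=5):
    ci=r.camera_info('wrist'); ci['T']=np.load(npy)
    O=np.array([[64.3,0,8],[33.8,0,8],[-32.1,0,8]]+[[75,8,8],[75,-8,8],[45,17,8],[45,-17,8]],float)[:3+len(corners)]/1000
    px=np.r_[np.array(holes,float),(np.array(corners,float)+.5)/k-.5+off]
    f=lambda p:(proj(ci,Ro.from_euler('ZY',[p[3],p[4]]).apply(O)+p[:3])-px).ravel()
    s=least_squares(f,[.55,-.136,.035,.09,0],x_scale=[.01,.01,.01,.1,.1])
    t=np.array([.5332,-.1376]);y=np.radians(5.25);R=np.array([[np.cos(y),np.sin(y)],[-np.sin(y),np.cos(y)]])
    M=Ro.from_euler('ZY',[s.x[3],s.x[4]])
    for nm,q in [('origin',[0,0,0]),('sq',[-.045,0,0]),('sh',[.045,0,0])]:
        W=M.apply(q)+s.x[:3]; print(nm,'tray mm',np.round(R@(W[:2]-t)*1000,1),'above bed',round((W[2]-.028)*1000,1))
    print('yaw rel',round(np.degrees(s.x[3])-5.25,2),'tongue-up deg',round(-np.degrees(s.x[4]),2),'rms',np.sqrt((s.fun**2).mean()).round(2))
E
python3 - <<'E'
from tilt import *
fit('w7.npy',[[227,65],[399,66],[138,388],[482,388]],[[326.62,141.96],[326.38,206.06],[325.73,318.78]],[265,105])
fit('w9.npy',[[219,67],[400,68],[132,400],[485,400]],[[326.3,143.56],[326.08,208.15],[326,316.07]],[265,105])
E
```

```text
origin tray mm [16.4 -0.4] above bed 15.5
sq tray mm [-28.6  -0.2] above bed 15.7
sh tray mm [61.4 -0.7] above bed 15.2
yaw rel -0.36 tongue-up deg -0.32 rms 0.5
origin tray mm [16.9  0.3] above bed 10.1
sq tray mm [-27.9   0.4] above bed 6.7
sh tray mm [61.8  0.2] above bed 13.6
yaw rel -0.15 tongue-up deg 4.35 rms 0.5
```

```bash
python3 -m pendant '[{"linear":[0,0,-0.001],"turn":0,"hand":0},{"linear":[0,0,-0.002],"turn":0,"hand":0}]' 20; cat > th.py <<'E'
from tilt import *
import sys
n=sys.argv[1]
g=cv2.cvtColor(cv2.imread(f'pics/{n}.png'),cv2.COLOR_BGR2GRAY)
H=[]
for (u,v) in [(327,143),(327,207),(326,318)]:
    for dv in range(0,12):
        for vv in (v+dv,v-dv):
            if g[vv,u]<100: break
        else: continue
        break
    m=(g[vv-14:vv+15,u-12:u+13]<140).astype(np.uint8)
    n_,lab,st,cen=cv2.connectedComponentsWithStats(m); k=lab[14,12]; H.append(cen[k]+[u-12,vv-14]); 
print(np.round(H,1).tolist())
# corners by edge: tongue end row
cor=[]
col=g[90:140,318].astype(float); 
fit0=[]
fit(n+'.npy',[],H,[0,0]) if 0 else None
np.save(n+'_h.npy',H)
a=cv2.imread(f'pics/{n}.png')
cv2.imwrite(f'pics/{n}c.png',cv2.resize(a[105:225,265:385],None,fx=5,fy=5,interpolation=cv2.INTER_CUBIC))
E
python3 chk.py w10; python3 th.py w10
```

```text
time: 9.88
position: [0.5551, -0.1361, 0.0357]
tool_rot: [2.318, -2.119, 0.0]
wrist_force: [-5.7, 0.6, 10.3]
finger_gap: 0.0332
tcp tray mm [21.97 -0.52] z 35.66 yaw -354.87 F [-5.7  0.6 10.3] M [-0.02  0.85  0.  ] t 9.875
[[326.0, 145.5], [326.0, 210.0], [326.0, 313.9]]
```

View pics/w10c.png

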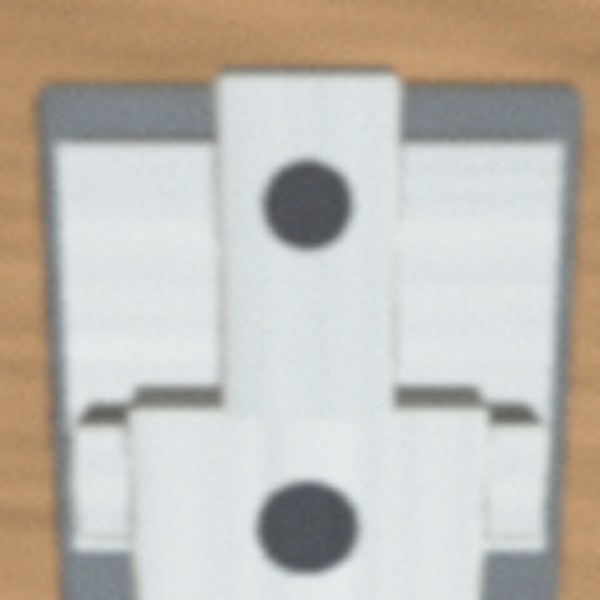

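```bash
python3 - <<'E'
from tilt import *
fit('w10.npy',[[215,72],[401,72],[131,411],[486,410]],[[326,145.5],[326,210],[326,313.9]],[265,105])
E
```

```text
origin tray mm [17.2  0.2] above bed 8.2
sq tray mm [-27.5   0.3] above bed 2.4
sh tray mm [61.8  0.2] above bed 14.0
yaw rel -0.05 tongue-up deg 7.4 rms 0.69
```

```bash
python3 -m pendant '[{"linear":[-0.003,-0.0003,-0.0003],"turn":0,"hand":0},{"linear":[-0.006,-0.0006,-0.0006],"turn":0,"hand":0},{"linear":[-0.009,-0.0009,-0.0008],"turn":0,"hand":0},{"linear":[-0.010,-0.001,-0.001],"turn":0,"hand":0}]' 20; python3 chk.py w11; python3 th.py w11
```

```text
time: 10.42
position: [0.5464, -0.137, 0.0345]
tool_rot: [-2.318, 2.119, -0.003]
wrist_force: [3.3, 0.0, 5.5]
finger_gap: 0.0332
tcp tray mm [13.23 -0.57] z 34.47 yaw 5.14 F [3.3 0.  5.5] M [ 0.1  -0.86 -0.01] t 10.425
[[326.0, 145.3], [326.0, 209.9], [326.1, 313.8]]
```

View pics/w11c.png

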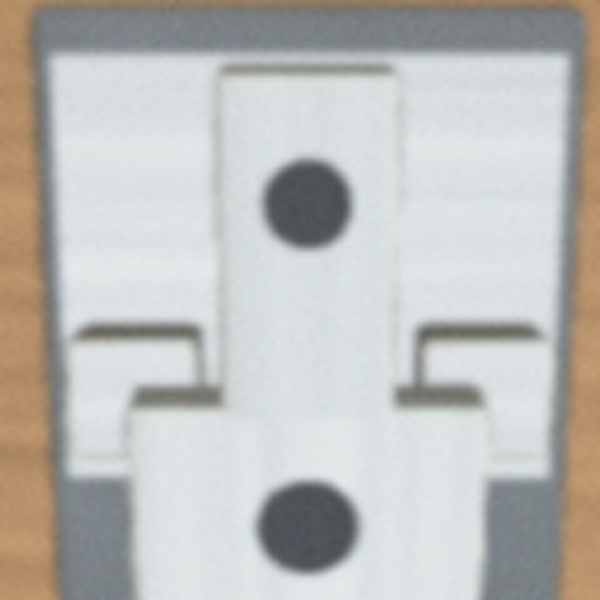

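View pics/w11.png

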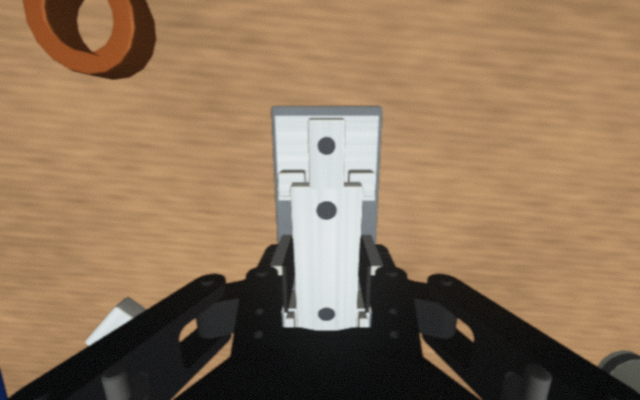

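```bash
python3 -m pendant '[{"linear":[-0.003,-0.0003,-0.0002],"turn":0,"hand":0},{"linear":[-0.006,-0.0005,-0.0004],"turn":0,"hand":0},{"linear":[-0.007,-0.0006,-0.0005],"turn":0,"hand":0}]' 20; python3 chk.py w12; python3 th.py w12
```

```text
time: 10.85
position: [0.5404, -0.1374, 0.034]
tool_rot: [-2.317, 2.117, -0.005]
wrist_force: [6.0, 0.5, 2.3]
finger_gap: 0.0331
tcp tray mm [ 7.19 -0.5 ] z 33.99 yaw 5.15 F [6.  0.5 2.3] M [ 0.08 -1.64 -0.02] t 10.85
[[326.1, 145.0], [326.0, 209.5], [326.1, 314.1]]
```

View pics/w12c.png

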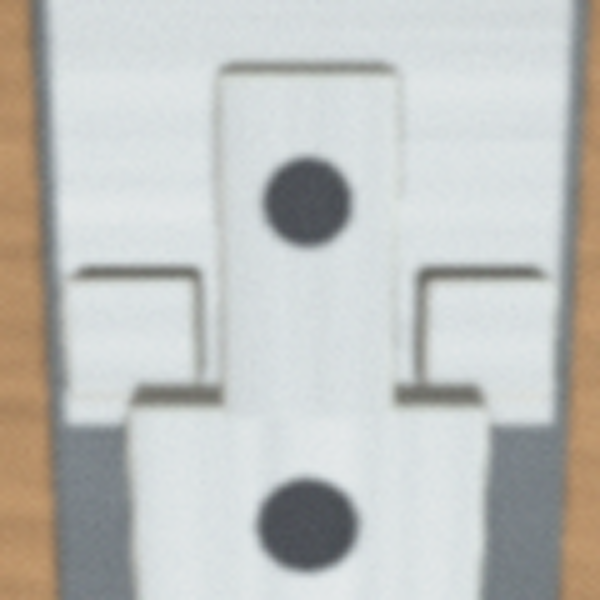

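```bash
python3 -m pendant '[{"linear":[-0.003,-0.0003,0],"turn":0,"hand":0},{"linear":[-0.005,-0.0005,0],"turn":0,"hand":0},{"linear":[-0.005,-0.0005,0],"turn":0,"hand":0},{"linear":[-0.005,-0.0005,0],"turn":0,"hand":0}]' 20; python3 chk.py w13; python3 th.py w13
```

```text
time: 11.4
position: [0.5355, -0.1379, 0.0337]
tool_rot: [-2.317, 2.117, -0.005]
wrist_force: [8.0, 0.4, -1.1]
finger_gap: 0.0334
tcp tray mm [ 2.31 -0.48] z 33.65 yaw 5.16 F [ 8.   0.4 -1.1] M [ 0.09 -1.81 -0.01] t 11.4
[[326.0, 144.7], [326.0, 209.5], [326.1, 314.5]]
```

View pics/w13c.png

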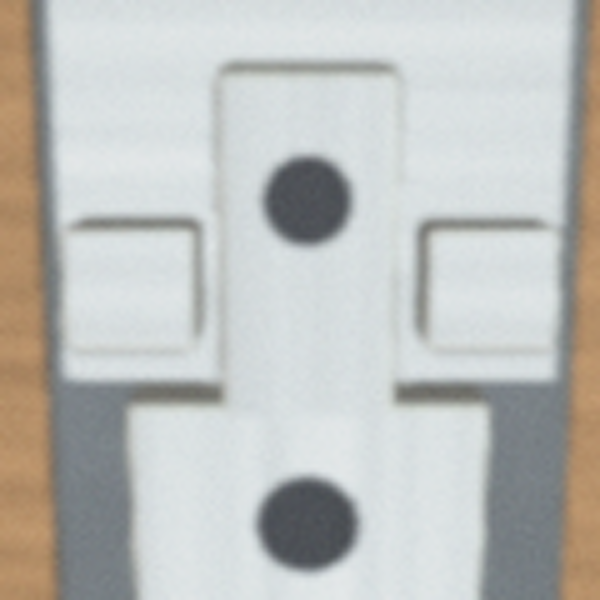

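```bash
python3 - <<'E'
from tilt import *
fit('w13.npy',[[216,73],[398,73],[129,405],[489,405]],[[326,144.7],[326,209.5],[326.1,314.5]],[265,105])
E
```

```text
origin tray mm [-2.6  0.3] above bed 5.9
sq tray mm [-47.3   0.2] above bed 0.7
sh tray mm [42.1  0.3] above bed 11.1
yaw rel 0.04 tongue-up deg 6.61 rms 0.52
```

```bash
python3 -m pendant '[{"linear":[0,0,-0.0015],"turn":0,"hand":0},{"linear":[0,0,-0.003],"turn":0,"hand":0},{"linear":[0,0,-0.0045],"turn":0,"hand":0},{"linear":[0,0,-0.0045],"turn":0,"hand":0}]' 20; python3 chk.py w14; python3 th.py w14
```

```text
time: 11.95
position: [0.5359, -0.1379, 0.0296]
tool_rot: [-2.317, 2.117, -0.006]
wrist_force: [8.8, 0.6, 3.0]
finger_gap: 0.0335
tcp tray mm [ 2.63 -0.51] z 29.57 yaw 5.16 F [8.8 0.6 3. ] M [ 0.02 -1.49  0.02] t 11.95
[[326.1, 141.9], [326.0, 206.7], [326.0, 317.5]]
```

View pics/w14c.png

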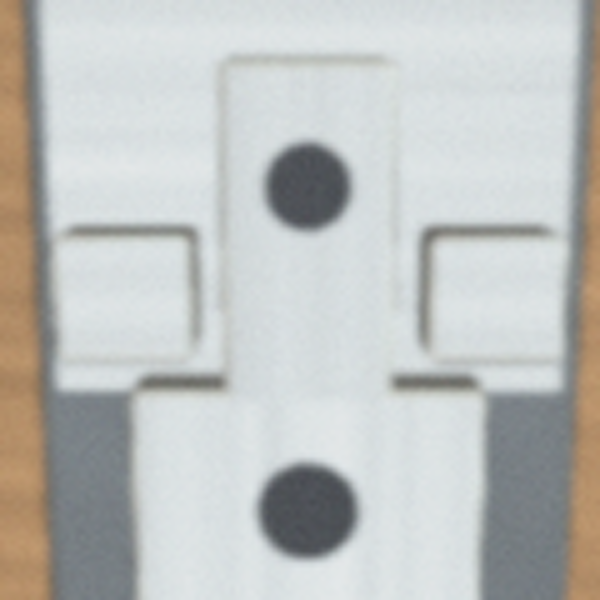

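Flattening well; a little more.

```bash
python3 -m pendant '[{"linear":[0,0,-0.001],"turn":0,"hand":0},{"linear":[0,0,-0.0015],"turn":0,"hand":0},{"linear":[0,0,-0.0015],"turn":0,"hand":0}]' 20; python3 chk.py w15; python3 th.py w15
```

```text
time: 12.38
position: [0.5359, -0.1379, 0.0281]
tool_rot: [-2.317, 2.117, -0.006]
wrist_force: [7.1, 1.3, 3.7]
finger_gap: 0.0328
tcp tray mm [ 2.64 -0.52] z 28.14 yaw 5.16 F [7.1 1.3 3.7] M [ 0.04 -1.46 -0.02] t 12.375
[[326.1, 141.0], [326.1, 205.8], [326.1, 318.5]]
```

View pics/w15c.png

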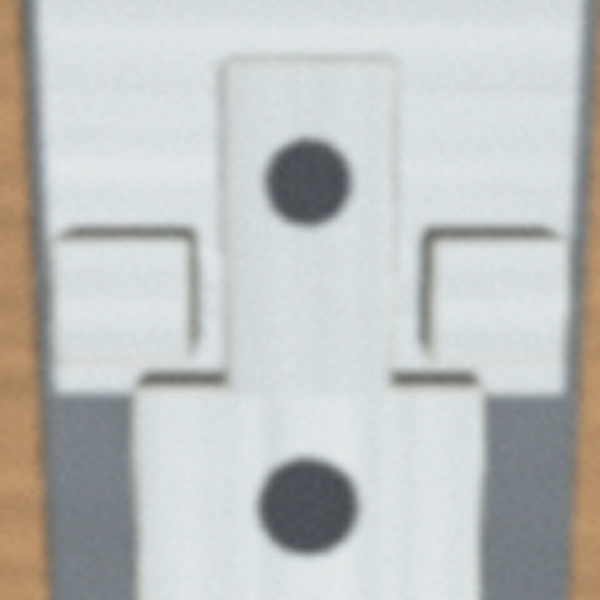

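```bash
python3 - <<'E'
from tilt import *
fit('w15.npy',[[223,60],[396,60],[135,389],[484,389]],[[326.1,141],[326.1,205.8],[326.1,318.5]],[265,105])
E
```

```text
origin tray mm [-2.4  0.2] above bed 1.2
sq tray mm [-47.4   0.2] above bed 0.4
sh tray mm [42.6  0.1] above bed 2.0
yaw rel -0.07 tongue-up deg 1.03 rms 0.47
```

```bash
python3 -m pendant '[{"linear":[0,0,-0.0008],"turn":0,"hand":0},{"linear":[0,0,-0.0015],"turn":0,"hand":0},{"linear":[0,0,-0.0015],"turn":0,"hand":0}]' 20; python3 chk.py w16; python3 th.py w16
```

```text
time: 12.8
position: [0.536, -0.1379, 0.0268]
tool_rot: [-2.317, 2.117, -0.006]
wrist_force: [6.9, 0.5, 5.5]
finger_gap: 0.0334
tcp tray mm [ 2.72 -0.53] z 26.8 yaw 5.16 F [6.9 0.5 5.5] M [ 0.1  -1.34  0.03] t 12.8
[[326.3, 140.4], [326.0, 205.2], [326.1, 319.3]]
```

```bash
python3 -m pendant '[{"linear":[0.0008,0,-0.0004],"turn":0,"hand":0},{"linear":[0.0015,0.0001,-0.0008],"turn":0,"hand":0},{"linear":[0.002,0.0002,-0.0008],"turn":0,"hand":0},{"linear":[0.002,0.0002,-0.0008],"turn":0,"hand":0}]' 20; python3 chk.py w17; python3 th.py w17
```

```text
time: 13.35
position: [0.536, -0.1379, 0.0267]
tool_rot: [-2.319, 2.119, -0.003]
wrist_force: [-2.6, 1.1, 19.7]
finger_gap: 0.0331
tcp tray mm [ 2.76 -0.53] z 26.73 yaw 5.14 F [-2.6  1.1 19.7] M [0.19 0.61 0.03] t 13.35
[[326.2, 140.5], [326.0, 205.5], [326.0, 319.3]]
```

View pics/w17c.png

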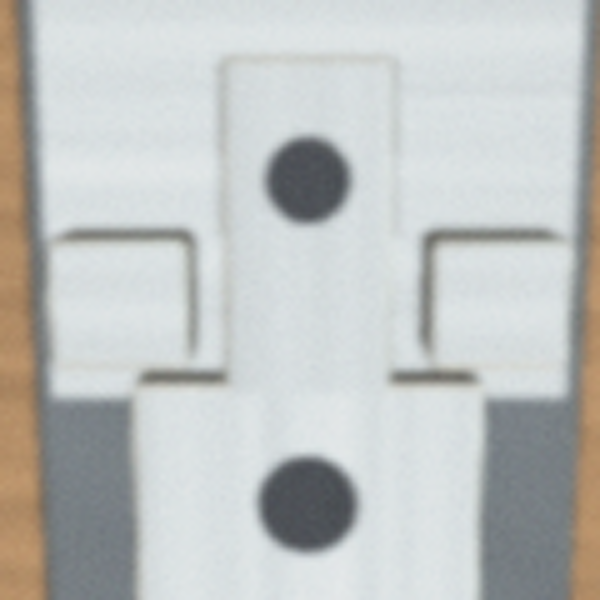

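```bash
python3 -m pendant '[{"linear":[0,0,0.0009],"turn":0,"hand":0},{"linear":[0.0008,0,0.0009],"turn":0,"hand":0},{"linear":[0.0016,0.0001,0.0009],"turn":0,"hand":0},{"linear":[0.0016,0.0001,0.0009],"turn":0,"hand":0}]' 20; python3 chk.py w18; python3 th.py w18
```

```text
time: 13.9
position: [0.5379, -0.1377, 0.0268]
tool_rot: [-2.318, 2.119, -0.003]
wrist_force: [2.2, 0.9, 9.3]
finger_gap: 0.0331
tcp tray mm [ 4.71 -0.54] z 26.76 yaw 5.14 F [2.2 0.9 9.3] M [ 0.05 -0.33  0.02] t 13.9
[[326.3, 140.5], [326.0, 205.4], [326.1, 319.2]]
```

View pics/w18c.png

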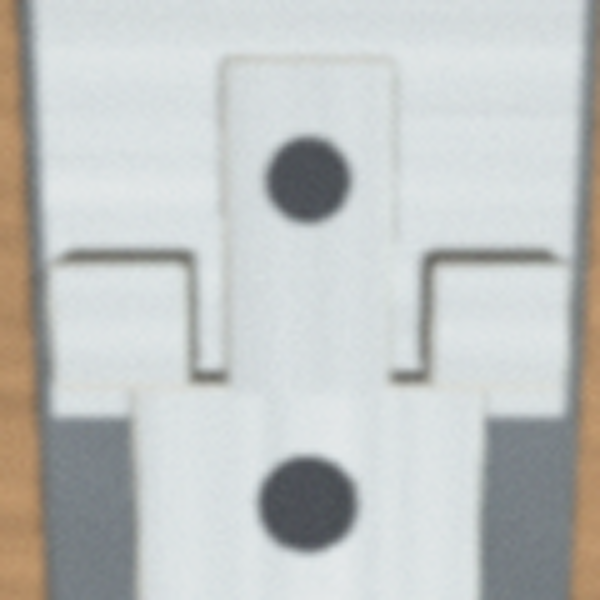

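```bash
python3 -m pendant '[{"linear":[0,0,0],"turn":0,"hand":0.3},{"linear":[0,0,0],"turn":0,"hand":0.7},{"linear":[0,0,0],"turn":0,"hand":1},{"linear":[0,0,0],"turn":0,"hand":1},{"linear":[0,0,0.03],"turn":0,"hand":1},{"linear":[0,0,0.07],"turn":0,"hand":1},{"linear":[-0.04,0,0.12],"turn":0,"hand":1},{"linear":[-0.08,-0.02,0.17],"turn":0,"hand":1},{"linear":[-0.08,-0.02,0.17],"turn":0,"hand":1}]'; python3 chk.py w19
python3 - <<'E'
from h import *
ci=r.camera_info('wrist');find('wrist',ci,['cartridge','cartridge_tip'])
E
```

```text
time: 15.08
position: [0.4561, -0.1596, 0.1988]
tool_rot: [2.316, -2.123, 0.007]
wrist_force: [0.9, -0.3, -0.3]
finger_gap: 0.0862
tcp tray mm [-78.81 -14.88] z 198.8 yaw -355.03 F [ 0.9 -0.3 -0.3] M [0.01 0.01 0.05] t 15.075
wrist cartridge 0.89 [ 0.459 -0.36   0.081] px [536. 212.]
wrist cartridge 0.29 [ 0.508 -0.143  0.028] px [315. 137.]
wrist cartridge_tip 0.68 [ 0.503 -0.148  0.025] px [320. 141.]
wrist cartridge_tip 0.62 [ 0.46  -0.359  0.081] px [535. 211.]
```

View pics/w19.png

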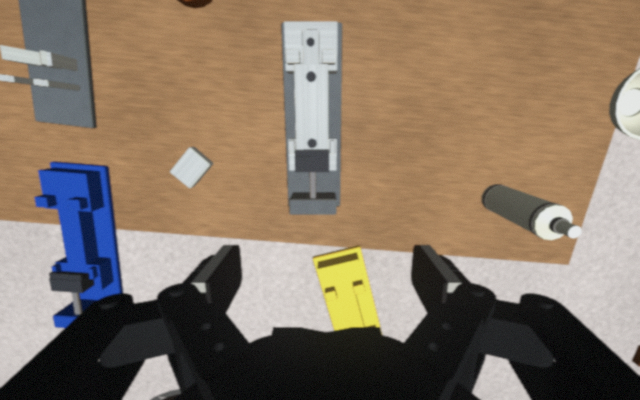

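```bash
python3 - <<'E'
from h import *
a=cv2.imread('pics/w19.png')
cv2.imwrite('pics/c19.png',cv2.resize(a[175:250,470:590],None,fx=6,fy=6,interpolation=cv2.INTER_CUBIC))
cv2.imwrite('pics/c19b.png',cv2.resize(a[10:220,270:355],None,fx=3.6,fy=3.6,interpolation=cv2.INTER_CUBIC))
ci=r.camera_info('wrist');ci['T']=np.load('w19.npy')
def ray(u,v,z):
    T=np.array(ci['T']);d=T[:3,:3]@np.array([(u-ci['cx'])/ci['fx'],(v-ci['cy'])/ci['fy'],1]);k=(z-T[2,3])/d[2];return T[:3,3]+k*d
print(ray(575,232,.118),ray(552,222,.095))
E
```

```text
[ 0.45296351 -0.37058336  0.118     ] [ 0.45355724 -0.3686225   0.095     ]
```

View pics/c19.png

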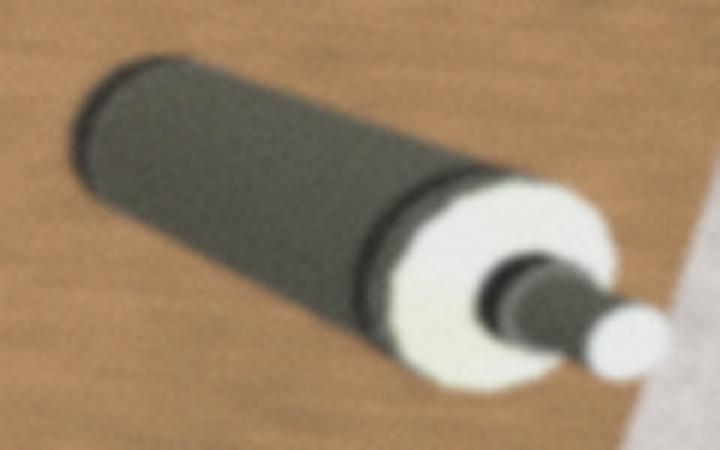

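View pics/c19b.png

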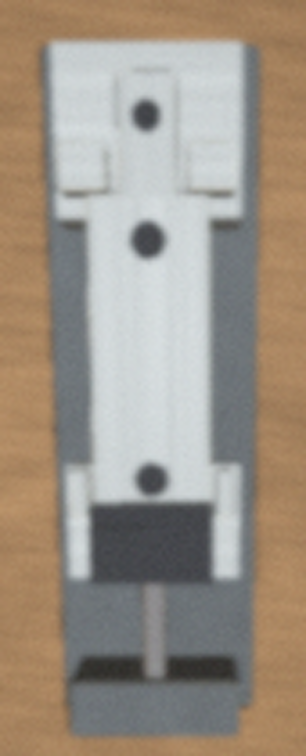

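```bash
python3 -m pendant '[{"linear":[-0.0026,-0.06,0],"turn":-0.117,"hand":1},{"linear":[-0.0026,-0.12,0],"turn":-0.117,"hand":1},{"linear":[-0.0026,-0.18,0],"turn":-0.117,"hand":1},{"linear":[-0.0026,-0.21,-0.02],"turn":-0.117,"hand":1},{"linear":[-0.0026,-0.21,-0.035],"turn":-0.117,"hand":1},{"linear":[-0.0026,-0.21,-0.035],"turn":-0.117,"hand":1},{"linear":[-0.0026,-0.21,-0.035],"turn":-0.117,"hand":1}]'; python3 chk.py w20
python3 - <<'E'
from h import *
ci=r.camera_info('wrist');print(r.sense()['position'])
E
```

```text
time: 16.1
position: [0.4553, -0.366, 0.1608]
tool_rot: [-2.187, 2.254, 0.001]
wrist_force: [-0.2, -0.5, -0.1]
finger_gap: 0.0858
tcp tray mm [ -98.48 -220.29] z 160.78 yaw -1.73 F [-0.2 -0.5 -0.1] M [-0.01  0.02 -0.01] t 16.1
[ 0.45535851 -0.36642056  0.16134362]
```

View pics/w20.png

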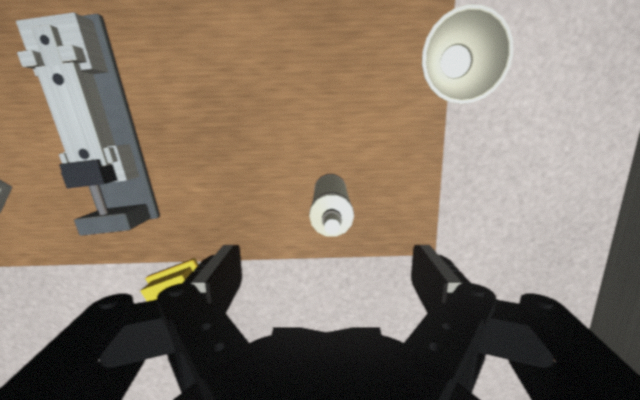

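```bash
python3 - <<'E'
from h import *
a=cv2.imread('pics/w20.png')
cv2.imwrite('pics/c20.png',cv2.resize(a[165:245,295:370],None,fx=7,fy=7,interpolation=cv2.INTER_CUBIC))
E
```

```text
(no output)
```

View pics/c20.png

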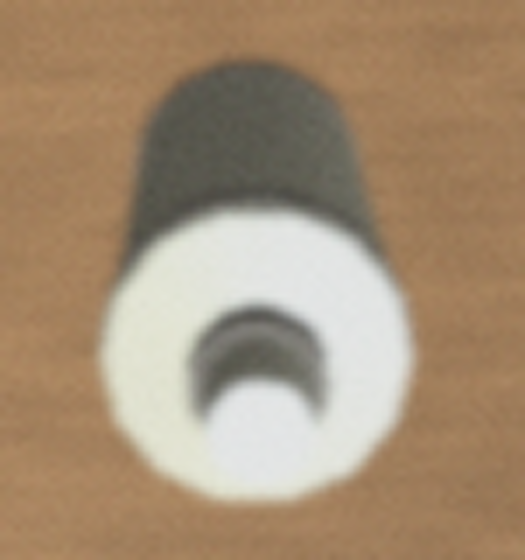

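```bash
python3 - <<'E'
from h import *
ci=r.camera_info('wrist')
def ray(T,u,v):
    d=T[:3,:3]@np.array([(u-ci['cx'])/ci['fx'],(v-ci['cy'])/ci['fy'],1]); return T[:3,3],d
T1=np.load('w20.npy');T2=np.load('w19.npy')
for (T,u,v,z) in [(T1,331.8,226.6,.118),(T1,331.7,215.2,.095),(T2,574.6,232,.118)]:
    o,d=ray(T,u,v); print(np.round(o+d*(z-o[2])/d[2],4))
o1,d1=ray(T1,331.8,226.6);o2,d2=ray(T2,574.6,232)
A=np.c_[d1,-d2];k=np.linalg.lstsq(A,o2-o1,rcond=None)[0];print('tri',o1+k[0]*d1,o2+k[1]*d2)
E
```

```text
[ 0.4527 -0.3691  0.118 ]
[ 0.4533 -0.3695  0.095 ]
[ 0.4529 -0.3702  0.118 ]
tri [ 0.4531423  -0.36906229  0.11929627] [ 0.45331826 -0.36905036  0.11922971]
```

```bash
python3 -m pendant '[{"linear":[-0.002,-0.002,-0.03],"turn":0,"hand":1},{"linear":[-0.002,-0.002,-0.07],"turn":0,"hand":1},{"linear":[-0.002,-0.002,-0.1],"turn":0,"hand":1},{"linear":[-0.002,-0.002,-0.11],"turn":0,"hand":1},{"linear":[-0.002,-0.002,-0.11],"turn":0,"hand":1},{"linear":[-0.002,-0.002,-0.11],"turn":0,"hand":1}]' 20; python3 chk.py w21
python3 - <<'E'
from h import *
print(r.sense()['position'])
E
```

```text
time: 16.9
position: [0.4534, -0.3702, 0.0525]
tool_rot: [-2.185, 2.257, -0.004]
wrist_force: [0.1, -0.6, 1.4]
finger_gap: 0.0852
tcp tray mm [-100.77 -224.27] z 52.45 yaw -1.87 F [ 0.1 -0.6  1.4] M [-0.02 -0.04  0.02] t 16.9
[ 0.45325509 -0.3702366   0.05241312]
```

View pics/w21.png

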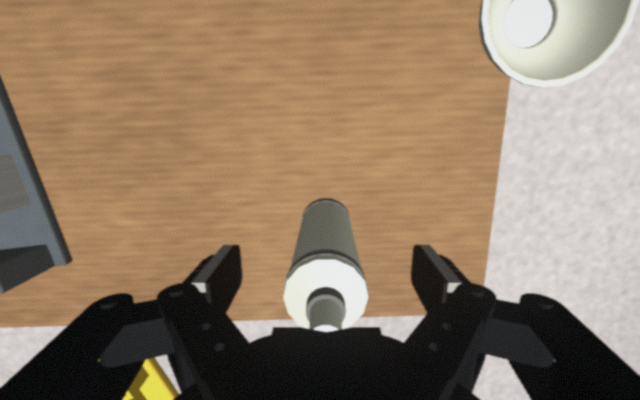

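```bash
python3 -m pendant '[{"linear":[0,0,0],"turn":0,"hand":0},{"linear":[0,0,0],"turn":0,"hand":0},{"linear":[0,0,0],"turn":0,"hand":0},{"linear":[0,0,0],"turn":0,"hand":0},{"linear":[0,0,0],"turn":0,"hand":0}]' 20; python3 chk.py
python3 -m pendant '[{"linear":[-0.002,0,-0.001],"turn":0,"hand":0},{"linear":[-0.005,0,-0.001],"turn":0,"hand":0},{"linear":[-0.008,0,-0.0005],"turn":0,"hand":0},{"linear":[-0.011,0,0],"turn":0,"hand":0}]' 20; python3 chk.py w22; python3 -c "
from h import *
cap('side','s22.png')"
```

```text
time: 17.58
position: [0.4524, -0.3698, 0.0512]
tool_rot: [2.185, -2.258, 0.0]
wrist_force: [-1.5, -0.0, 5.2]
finger_gap: 0.0335
tcp tray mm [-101.66 -223.84] z 51.18 yaw -361.88 F [-1.5 -0.   5.2] M [ 0.17  0.21 -0.03] t 17.575
time: 18.08
position: [0.4421, -0.3698, 0.0512]
tool_rot: [-2.185, 2.257, -0.002]
wrist_force: [1.0, -0.3, 4.9]
finger_gap: 0.0335
tcp tray mm [-112.01 -222.88] z 51.24 yaw -1.86 F [ 1.  -0.3  4.9] M [-0.   -0.66 -0.05] t 18.075
```

View pics/w22.png

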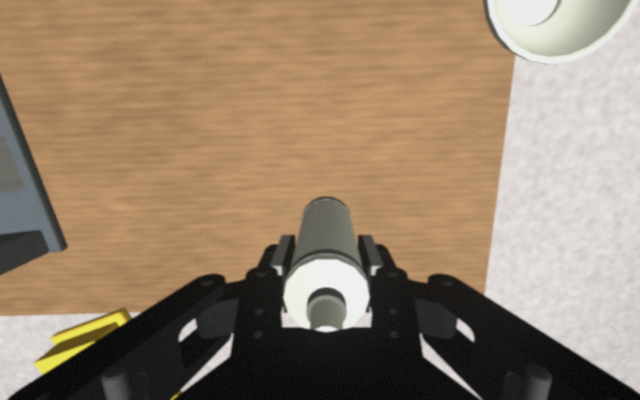

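```bash
python3 - <<'E'
from h import *
a=cv2.imread('pics/s22.png')
cv2.imwrite('pics/s22c.png',cv2.resize(a[100:220,300:440],None,fx=5,fy=5,interpolation=cv2.INTER_CUBIC))
E
```

```text
(no output)
```

View pics/s22c.png

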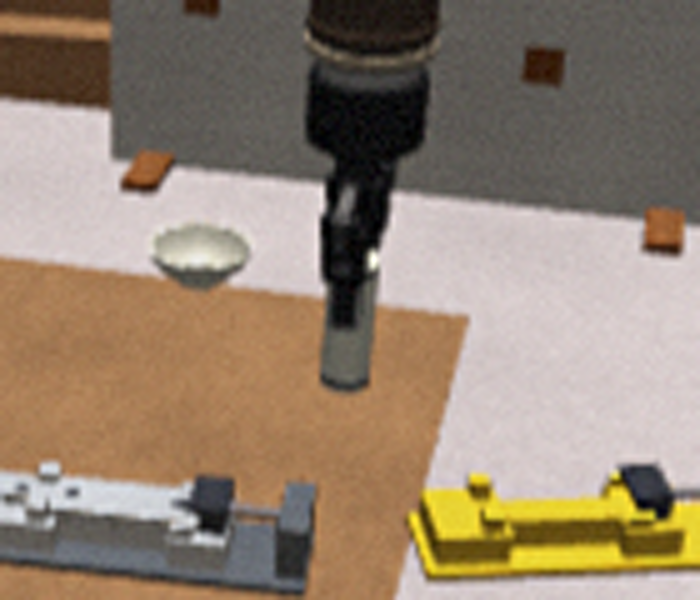

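```bash
python3 -m pendant '[{"linear":[0,0,0.05],"turn":0,"hand":0},{"linear":[0,0,0.1],"turn":0,"hand":0},{"linear":[0.269,0.504,0.1],"turn":0,"hand":0},{"linear":[0.269,0.504,0.1],"turn":0,"hand":0},{"linear":[0.269,0.504,0.1],"turn":0,"hand":0},{"linear":[0.269,0.504,0.1],"turn":0,"hand":0},{"linear":[0.269,0.504,0.1],"turn":0,"hand":0},{"linear":[0.269,0.504,0.1],"turn":0,"hand":0},{"linear":[0.269,0.504,0.1],"turn":0,"hand":0},{"linear":[0.269,0.504,0.1],"turn":0,"hand":0},{"linear":[0.269,0.504,0.1],"turn":0,"hand":0},{"linear":[0.269,0.504,0.1],"turn":0,"hand":0},{"linear":[0.269,0.504,0.1],"turn":0,"hand":0},{"linear":[0.269,0.504,0.1],"turn":0,"hand":0}]' 20; python3 chk.py w23; python3 -c "
from h import *
print(r.sense()['position'])
im,ci=cap('side','s23.png')
im,ci=cap('top','t23.png')
a=cv2.imread('pics/s23.png'); cv2.imwrite('pics/s23c.png',cv2.resize(a[120:300,180:340],None,fx=3.3,fy=3.3,interpolation=cv2.INTER_CUBIC))"
```

```text
time: 19.92
position: [0.7098, 0.1315, 0.1501]
tool_rot: [2.18, -2.258, 0.001]
wrist_force: [-0.4, -0.4, -1.3]
finger_gap: 0.0334
tcp tray mm [200.52 251.83] z 150.09 yaw -362.02 F [-0.4 -0.4 -1.3] M [-0.03 -0.    0.05] t 19.925
[0.71006261 0.131459   0.15053579]
```

View pics/w23.png

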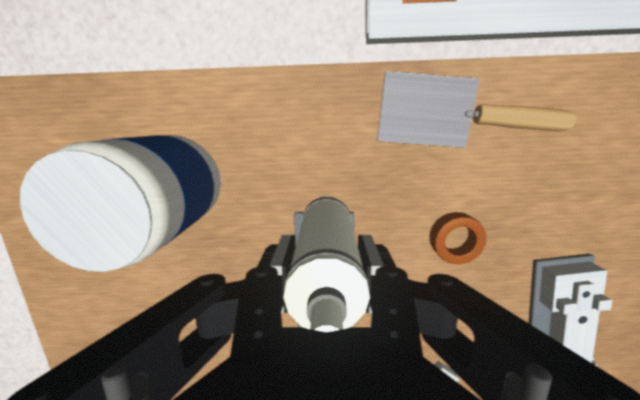

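View pics/s23c.png

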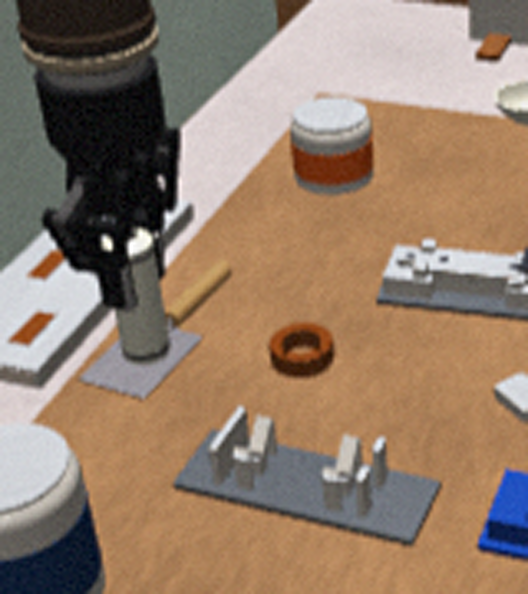

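```bash
python3 -m pendant '[{"linear":[0.002,0.002,-0.05],"turn":0,"hand":0},{"linear":[0.002,0.002,-0.08],"turn":0,"hand":0},{"linear":[0.002,0.002,-0.096],"turn":0,"hand":0},{"linear":[0.002,0.002,-0.096],"turn":0,"hand":0},{"linear":[-0.001,0.002,-0.096],"turn":0,"hand":0}]' 20; python3 chk.py w24; python3 -c "
from h import *
print(r.sense()['position'])
im,ci=cap('side','s24.png')
a=cv2.imread('pics/s24.png'); cv2.imwrite('pics/s24c.png',cv2.resize(a[180:300,180:340],None,fx=4.5,fy=4.5,interpolation=cv2.INTER_CUBIC))"
```

```text
time: 20.7
position: [0.7104, 0.1364, 0.0566]
tool_rot: [-2.183, 2.257, -0.002]
wrist_force: [-0.1, -1.2, -1.2]
finger_gap: 0.0335
tcp tray mm [201.53 256.63] z 56.58 yaw -1.91 F [-0.1 -1.2 -1.2] M [-0.03 -0.03  0.06] t 20.7
[0.70996207 0.13653745 0.05673685]
```

View pics/w24.png

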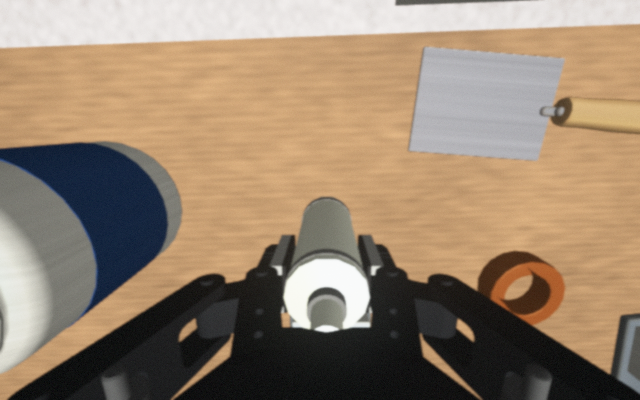

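View pics/s24c.png

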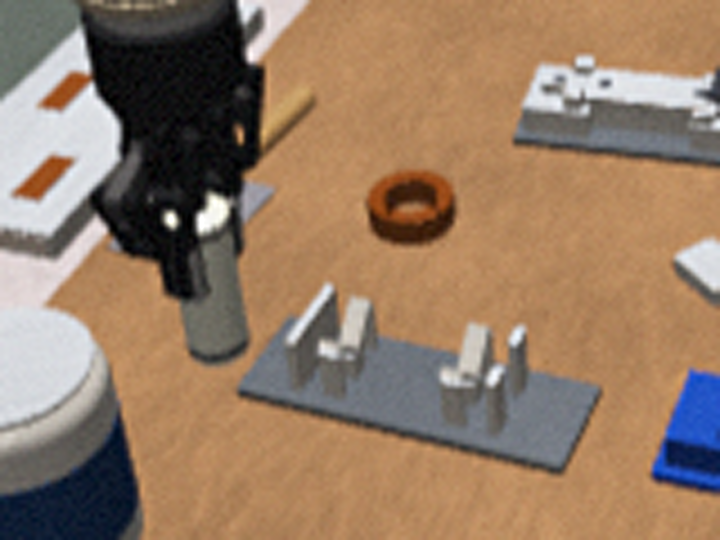

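```bash
python3 -m pendant '[{"linear":[-0.003,0,-0.0025],"turn":0,"hand":0},{"linear":[-0.006,0,-0.0025],"turn":0,"hand":0},{"linear":[-0.009,0,-0.0025],"turn":0,"hand":0},{"linear":[-0.009,0,-0.0025],"turn":0,"hand":0}]' 20; python3 chk.py w25
```

```text
time: 21.3
position: [0.7009, 0.1362, 0.0527]
tool_rot: [-2.184, 2.257, -0.001]
wrist_force: [2.0, 0.4, -1.5]
finger_gap: 0.0332
tcp tray mm [192.09 257.35] z 52.73 yaw -1.89 F [ 2.   0.4 -1.5] M [ 0.07 -0.65  0.01] t 21.3
```

```bash
python3 -m pendant '[{"linear":[-0.003,0,0.0005],"turn":0,"hand":0},{"linear":[-0.006,0,0.001],"turn":0,"hand":0},{"linear":[-0.009,0,0.0015],"turn":0,"hand":0},{"linear":[-0.012,0,0.002],"turn":0,"hand":0}]' 20; python3 chk.py w26; python3 -c "
from h import *
im,ci=cap('side','s26.png')
a=cv2.imread('pics/s26.png'); cv2.imwrite('pics/s26c.png',cv2.resize(a[180:300,180:340],None,fx=4.5,fy=4.5,interpolation=cv2.INTER_CUBIC))"
```

```text
time: 21.85
position: [0.6883, 0.1362, 0.0546]
tool_rot: [-2.184, 2.258, -0.0]
wrist_force: [4.4, 0.1, -1.7]
finger_gap: 0.0332
tcp tray mm [179.51 258.43] z 54.57 yaw -1.89 F [ 4.4  0.1 -1.7] M [-0.07 -1.13  0.04] t 21.85
```

View pics/w26.png

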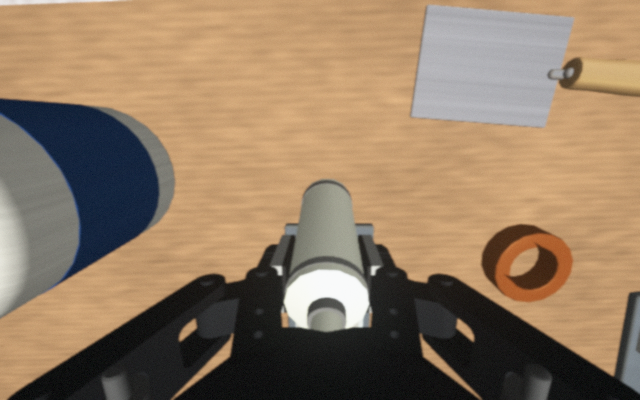

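View pics/s26c.png

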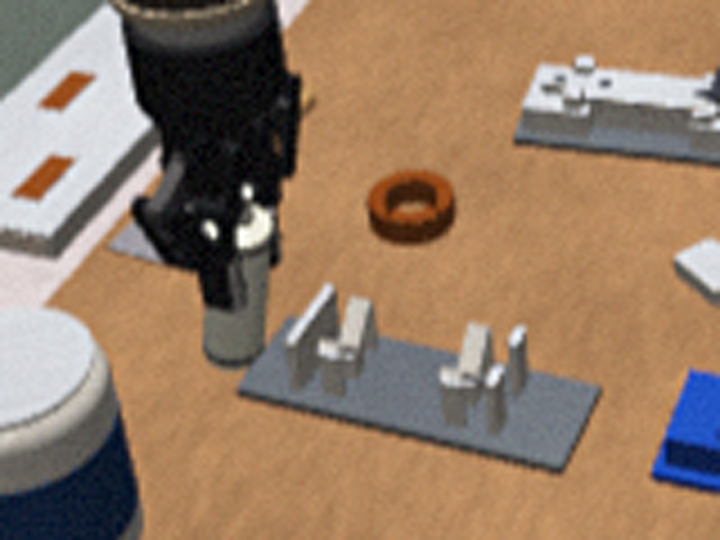

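```bash
python3 -m pendant '[{"linear":[-0.004,0,0],"turn":0,"hand":0},{"linear":[-0.008,0,0],"turn":0,"hand":0},{"linear":[-0.012,0,-0.0005],"turn":0,"hand":0},{"linear":[-0.016,0,-0.001],"turn":0,"hand":0},{"linear":[-0.02,0,-0.002],"turn":0,"hand":0},{"linear":[-0.024,0,-0.003],"turn":0,"hand":0}]' 20; python3 chk.py w27; python3 -c "
from h import *
im,ci=cap('side','s27.png')
a=cv2.imread('pics/s27.png'); cv2.imwrite('pics/s27c.png',cv2.resize(a[180:300,180:340],None,fx=4.5,fy=4.5,interpolation=cv2.INTER_CUBIC))"
```

```text
time: 22.7
position: [0.6641, 0.1363, 0.0515]
tool_rot: [-2.184, 2.258, -0.0]
wrist_force: [2.8, 0.0, 2.3]
finger_gap: 0.0335
tcp tray mm [155.45 260.82] z 51.52 yaw -1.89 F [2.8 0.  2.3] M [-0.11 -0.9   0.02] t 22.7
```

View pics/w27.png

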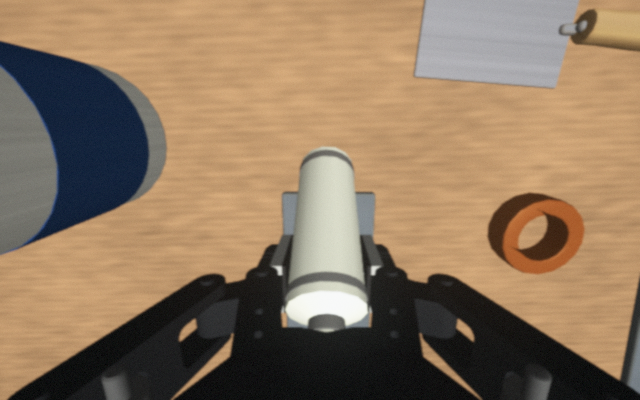

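View pics/s27c.png

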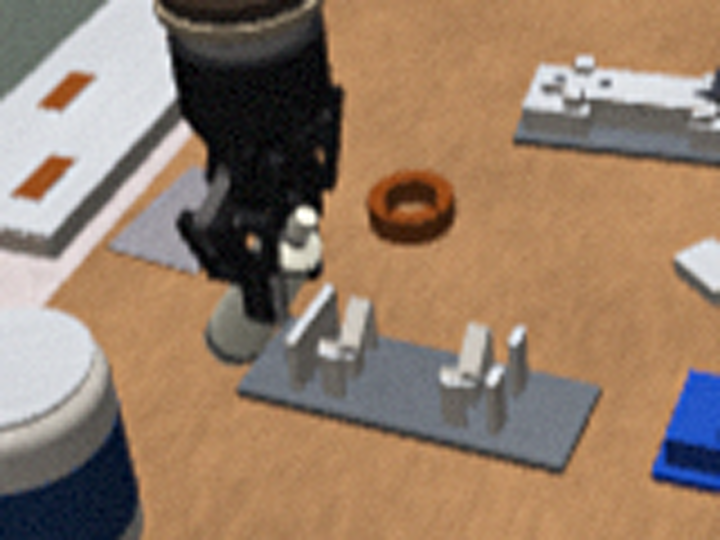

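```bash
python3 -m pendant '[{"linear":[0,0,0.04],"turn":0,"hand":0},{"linear":[0,0,0.08],"turn":0,"hand":0},{"linear":[-0.05,0.02,0.08],"turn":0,"hand":0},{"linear":[-0.09,0.06,0.08],"turn":0,"hand":0},{"linear":[-0.09,0.12,0.08],"turn":0,"hand":0},{"linear":[-0.09,0.18,0.08],"turn":0,"hand":0},{"linear":[-0.09,0.185,0.05],"turn":0,"hand":0},{"linear":[-0.09,0.185,0.02],"turn":0,"hand":0},{"linear":[-0.09,0.185,0.006],"turn":0,"hand":0},{"linear":[-0.09,0.185,0.006],"turn":0,"hand":0}]' 20; python3 chk.py w28; python3 -c "
from h import *
im,ci=cap('side','s28.png')
a=cv2.imread('pics/s28.png'); cv2.imwrite('pics/s28c.png',cv2.resize(a[220:380,150:330],None,fx=4,fy=4,interpolation=cv2.INTER_CUBIC))"
```

```text
time: 24.05
position: [0.5731, 0.3206, 0.056]
tool_rot: [2.182, -2.255, -0.002]
wrist_force: [-0.7, 0.1, -0.6]
finger_gap: 0.0335
tcp tray mm [ 81.69 452.59] z 56.03 yaw -361.89 F [-0.7  0.1 -0.6] M [-0.01  0.03 -0.02] t 24.05
```

View pics/w28.png

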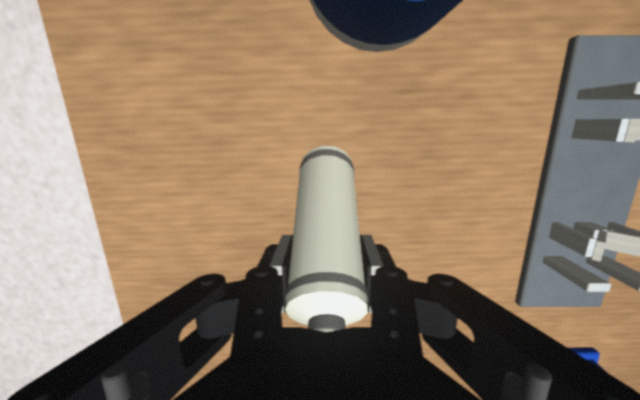

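View pics/s28c.png

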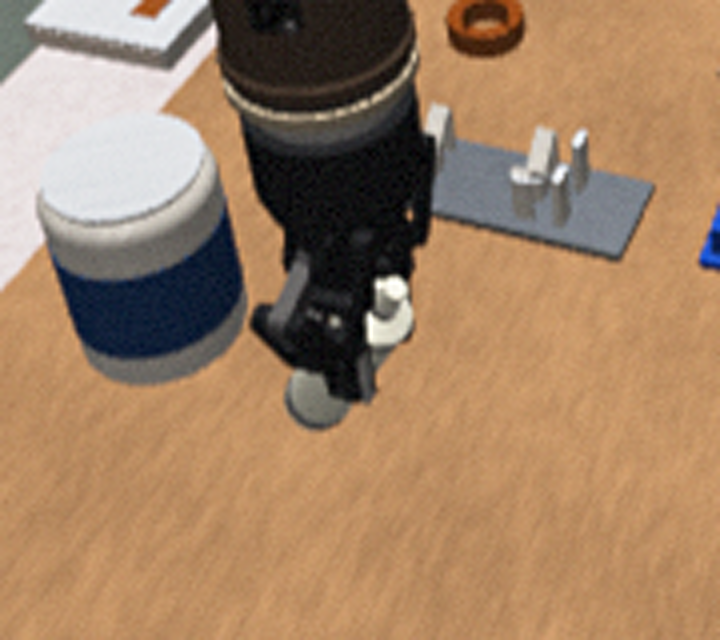

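```bash
python3 -m pendant '[{"linear":[-0.004,0,-0.004],"turn":0,"hand":0},{"linear":[-0.009,0,-0.0065],"turn":0,"hand":0},{"linear":[-0.014,0,-0.009],"turn":0,"hand":0},{"linear":[-0.019,0,-0.011],"turn":0,"hand":0},{"linear":[-0.024,0,-0.013],"turn":0,"hand":0}]' 20; python3 chk.py w29; python3 -c "
from h import *
im,ci=cap('side','s29.png')
a=cv2.imread('pics/s29.png'); cv2.imwrite('pics/s29c.png',cv2.resize(a[220:380,150:330],None,fx=4,fy=4,interpolation=cv2.INTER_CUBIC))"
```

```text
time: 24.78
position: [0.551, 0.3216, 0.045]
tool_rot: [-2.183, 2.256, -0.001]
wrist_force: [2.5, 1.1, 1.9]
finger_gap: 0.0335
tcp tray mm [ 59.75 455.59] z 45.03 yaw -1.9 F [2.5 1.1 1.9] M [-0.04 -0.75 -0.02] t 24.775
```

View pics/w29.png

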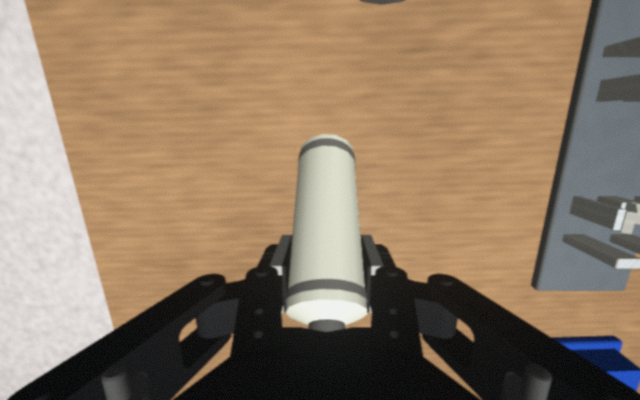

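View pics/s29c.png

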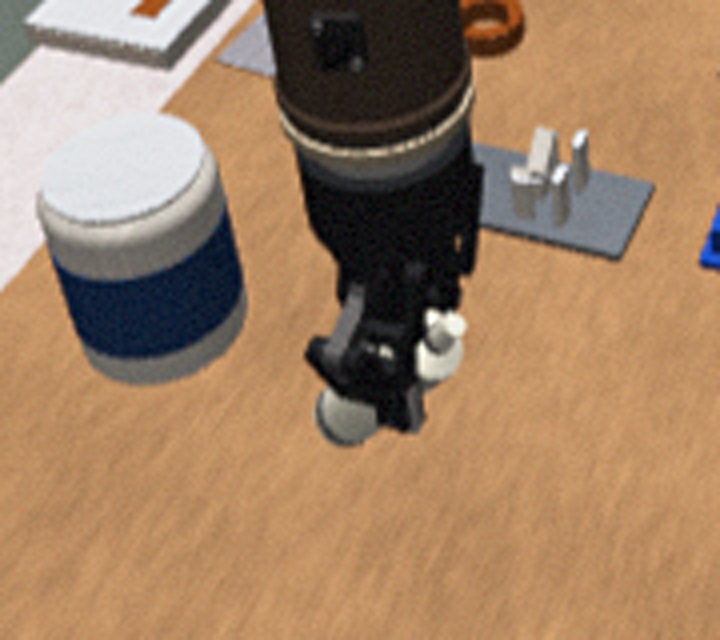

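```bash
python3 -m pendant '[{"linear":[-0.005,0,-0.003],"turn":0,"hand":0},{"linear":[-0.01,0,-0.006],"turn":0,"hand":0},{"linear":[-0.014,0,-0.009],"turn":0,"hand":0},{"linear":[-0.018,0,-0.012],"turn":0,"hand":0},{"linear":[-0.022,0,-0.016],"turn":0,"hand":0},{"linear":[-0.026,0,-0.02],"turn":0,"hand":0}]' 20; python3 chk.py w30
```

```text
time: 25.62
position: [0.5239, 0.3214, 0.024]
tool_rot: [2.185, -2.257, -0.0]
wrist_force: [1.4, 1.4, 1.6]
finger_gap: 0.0331
tcp tray mm [ 32.78 457.94] z 23.97 yaw -361.87 F [1.4 1.4 1.6] M [ 0.39 -0.41  0.08] t 25.625
```

View pics/w30.png

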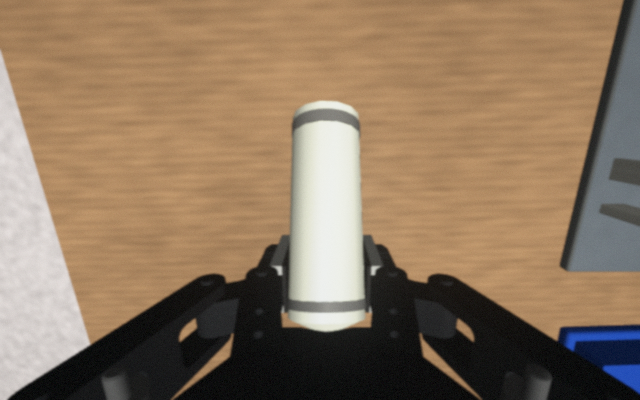

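```bash
python3 -m pendant '[{"linear":[-0.003,0,-0.004],"turn":0,"hand":0},{"linear":[-0.005,0,-0.008],"turn":0,"hand":0},{"linear":[-0.007,0,-0.012],"turn":0,"hand":0},{"linear":[-0.008,0,-0.016],"turn":0,"hand":0},{"linear":[-0.008,0,-0.018],"turn":0,"hand":0}]' 20; python3 chk.py w31
```

```text
time: 26.3
position: [0.516, 0.321, 0.0059]
tool_rot: [2.184, -2.257, -0.0]
wrist_force: [-3.4, 1.1, 2.5]
finger_gap: 0.0336
tcp tray mm [ 24.81 458.2 ] z 5.9 yaw -361.88 F [-3.4  1.1  2.5] M [0.04 0.4  0.04] t 26.3
```

View pics/w31.png

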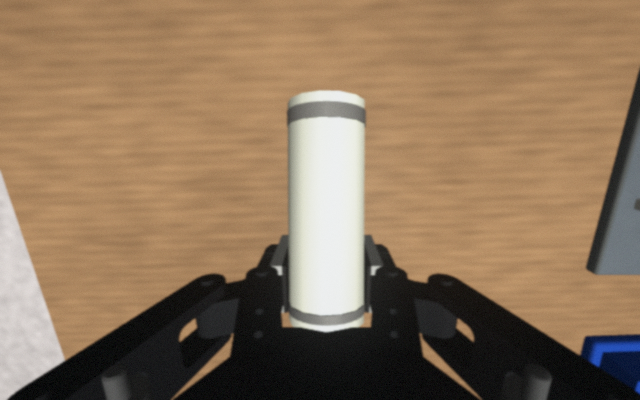

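```bash
python3 - <<'E'
from h import *
ci=r.camera_info('wrist');T=np.load('w31.npy');p=r.sense()['position']
for v,z in [(97,.030),(97,.017),(92,.034),(110,.034),(318,.034)]:
    d=T[:3,:3]@np.array([(326-ci['cx'])/ci['fx'],(v-ci['cy'])/ci['fy'],1]);q=T[:3,3]+d*(z-T[2,3])/d[2];print(v,z,np.round(q-p,4)[:2])
E
```

```text
97 0.03 [ 0.0769 -0.0015]
97 0.017 [ 0.0779 -0.0015]
92 0.034 [ 0.0784 -0.0015]
110 0.034 [ 0.0719 -0.0013]
318 0.034 [-0.022   0.0016]
```

```bash
python3 -m pendant '[{"linear":[0,0,-0.002],"turn":0,"hand":0},{"linear":[0,0,-0.002],"turn":0,"hand":0.42},{"linear":[0,0,-0.002],"turn":0,"hand":0.55},{"linear":[0,0,-0.002],"turn":0,"hand":0.55},{"linear":[0.01,0,-0.002],"turn":0,"hand":0.55},{"linear":[0.02,0,-0.002],"turn":0,"hand":0.55},{"linear":[0.027,-0.001,-0.002],"turn":0,"hand":0.55},{"linear":[0.027,-0.001,-0.002],"turn":0,"hand":0.55}]' 20; python3 chk.py w32
```

```text
time: 27.35
position: [0.5442, 0.3198, 0.0043]
tool_rot: [-2.183, 2.259, -0.0]
wrist_force: [-0.9, -0.1, -0.7]
finger_gap: 0.047
tcp tray mm [ 52.82 454.48] z 4.27 yaw -1.95 F [-0.9 -0.1 -0.7] M [-0.01  0.02 -0.01] t 27.35
```

View pics/w32.png

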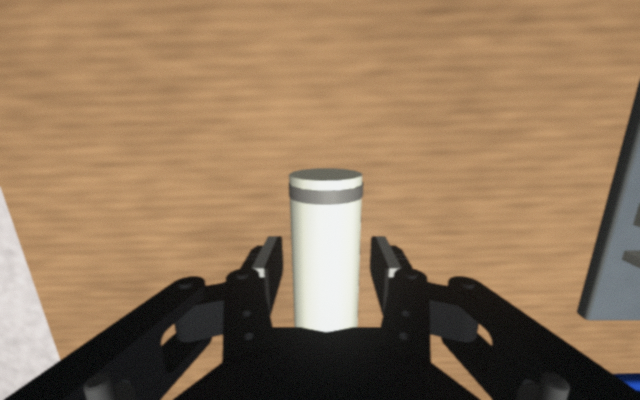

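```bash
python3 -m pendant '[{"linear":[0,0,0],"turn":0,"hand":0},{"linear":[0,0,0],"turn":0,"hand":0},{"linear":[0,0,0],"turn":0,"hand":0},{"linear":[0,0,0],"turn":0,"hand":0},{"linear":[0,0,0.03],"turn":0,"hand":0},{"linear":[0,0,0.08],"turn":0,"hand":0},{"linear":[0,0,0.11],"turn":0,"hand":0},{"linear":[0,0,0.11],"turn":0,"hand":0}]' 30; python3 chk.py w33;python3 - <<'E'
from h import *
a=cv2.imread('pics/w33.png'); cv2.imwrite('pics/c33.png',cv2.resize(a[150:340,270:380],None,fx=3,fy=3,interpolation=cv2.INTER_CUBIC))
im,ci=cap('side','s33.png')
cv2.imwrite('pics/s33c.png',cv2.resize(im[180:340,150:330,::-1],None,fx=4,fy=4,interpolation=cv2.INTER_CUBIC))
E
```

```text
time: 28.4
position: [0.5447, 0.3212, 0.117]
tool_rot: [-2.181, 2.254, -0.002]
wrist_force: [0.0, -1.3, -0.9]
finger_gap: 0.0328
tcp tray mm [ 53.48 455.86] z 117.01 yaw -1.89 F [ 0.  -1.3 -0.9] M [-0.03  0.01  0.02] t 28.4
```

View pics/w33.png

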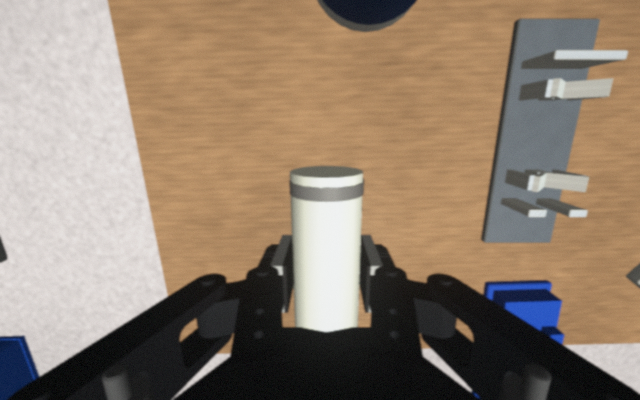

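View pics/s33c.png

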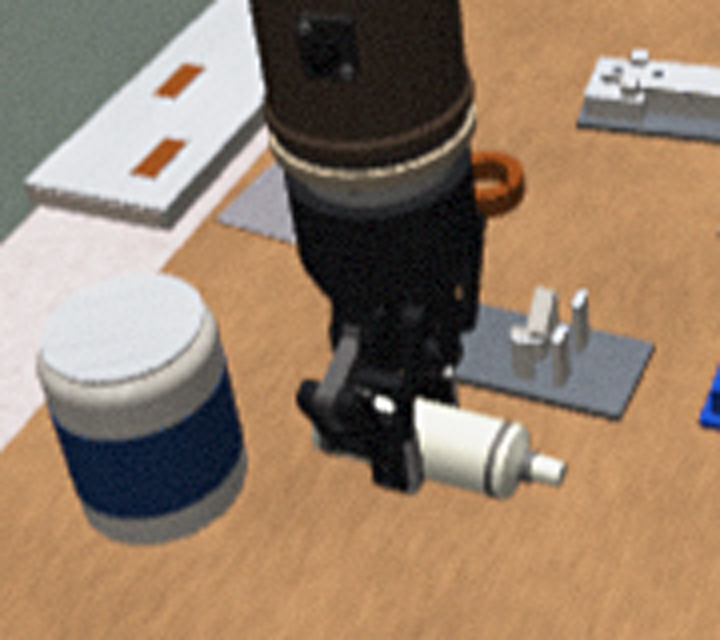

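```bash
python3 - <<'E'
from h import *
a=cv2.imread('pics/w33.png'); cv2.imwrite('pics/c34.png',cv2.resize(a[10:250,475:640],None,fx=3.2,fy=3.2,interpolation=cv2.INTER_CUBIC)[:, :])
E
```

```text
(no output)
```

View pics/c34.png

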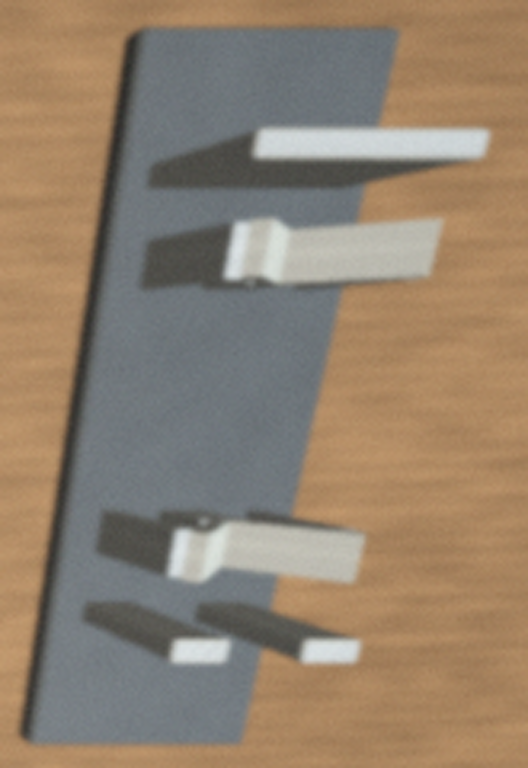

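```bash
python3 - <<'E'
from h import *
ci=r.camera_info('wrist')
def v(npy,C,k,off):
    C=np.array(C,float); c=dict(ci); c['T']=np.load(npy); return (c,C[:,:3]/1000,(C[:,3:]+.5)/k-.5+off)
V3=v('w33.npy',[[-55,9,46,229,640],[-61,9,46,226,663],[-55,-9,46,304,640],[-61,-9,46,300,663],[41,22,44,237,222],[29,22,44,225,278],[41,-22,44,443,220],[29,-22,44,433,275],[-29,22,44,175,530],[-41,22,44,168,577],[-29,-22,44,364,533],[-41,-22,44,355,582],[90,32,8,138,30],[90,-32,8,397,28],[-100,32,8,27,742],[-100,-32,8,242,742]],3.2,[475,10])
V2=v('w2T.npy',[[-100,32,8,32,622],[-100,-32,8,200,703],[90,32,8,382,35],[90,-32,8,565,133],[-55,9,46,233,560],[-61,9,46,222,577],[-55,-9,46,288,587],[-61,-9,46,279,606],[-41,22,44,210,490],[-29,22,44,233,450],[-29,-22,44,370,517],[-41,-22,44,347,553],[41,22,44,378,207],[29,22,44,355,247],[41,-22,44,527,272],[29,-22,44,502,318]],4,[425,45])
fitpose([V3],[.595,.137,-.035]);fitpose([V3],[.595,.137,-.035],False)
fitpose([V3,V2],[.595,.137,-.035],False)
E
```

```text
pose [0.5955 0.1384] yaw deg -1.38 z [-0.0014] rms px 1.41
[[-0.9, -0.6], [-1.4, -0.5], [-1.5, -0.7], [-1.9, -0.7], [2.5, -0.1], [2.9, 0.3], [0.3, -0.0], [-0.8, 0.8], [3.8, 1.0], [3.2, 1.4], [1.8, -0.3], [1.0, -0.5], [-1.7, -0.2], [-1.0, -0.3], [-0.1, 1.0], [-0.5, 0.6]]
pose [0.5956 0.1397] yaw deg -1.24 z [] rms px 1.43
[[-0.9, -0.1], [-1.4, -0.0], [-1.4, -0.3], [-1.7, -0.2], [2.1, -0.4], [2.6, 0.1], [0.4, -0.5], [-0.7, 0.4], [3.6, 1.4], [3.0, 1.8], [1.9, -0.1], [1.2, -0.2], [-2.4, -0.8], [-1.2, -1.2], [-0.4, 1.6], [-0.4, 1.1]]
pose [0.5956 0.1396] yaw deg -1.2 z [] rms px 1.27
[[-0.8, -0.0], [-1.3, 0.0], [-1.3, -0.2], [-1.6, -0.2], [2.1, -0.4], [2.6, 0.2], [0.5, -0.4], [-0.7, 0.4], [3.6, 1.4], [3.1, 1.9], [2.0, -0.1], [1.2, -0.2], [-2.4, -0.8], [-1.2, -1.2], [-0.3, 1.7], [-0.3, 1.1], [-1.1, 1.9], [-0.0, 1.3], [-2.1, -2.1], [-0.5, -0.7], [-0.6, -0.7], [-0.8, -0.1], [-0.6, -0.9], [-1.4, -0.9], [1.1, 0.3], [1.3, 0.3], [0.9, 0.1], [0.4, 0.8], [2.4, -1.2], [1.4, -0.0], [0.2, 1.1], [-0.4, 0.4]]
```

```bash
python3 -m pendant '[{"linear":[0.01,-0.05,0.03],"turn":0,"hand":0},{"linear":[0.015,-0.1,0.03],"turn":0,"hand":0},{"linear":[0.015,-0.1,0.03],"turn":0,"hand":0},{"linear":[0.015,-0.1,0.03],"turn":0,"hand":0}]' 30; python3 chk.py w35;python3 - <<'E'
from h import *
a=cv2.imread('pics/w35.png'); cv2.imwrite('pics/c35.png',cv2.resize(a[40:330,370:520],None,fx=2.7,fy=2.7,interpolation=cv2.INTER_CUBIC))
E
```

```text
time: 29.0
position: [0.5576, 0.22, 0.143]
tool_rot: [2.183, -2.257, -0.002]
wrist_force: [-0.6, 0.1, -1.0]
finger_gap: 0.0328
tcp tray mm [ 57.04 353.91] z 142.98 yaw -361.91 F [-0.6  0.1 -1. ] M [ 0.02 -0.01  0.  ] t 29.0
```

View pics/w35.png

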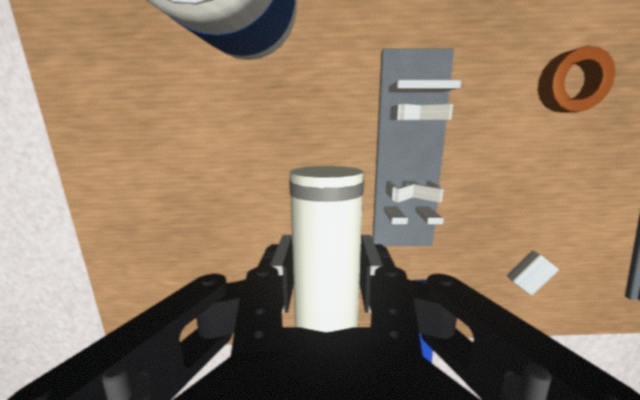

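View pics/c35.png

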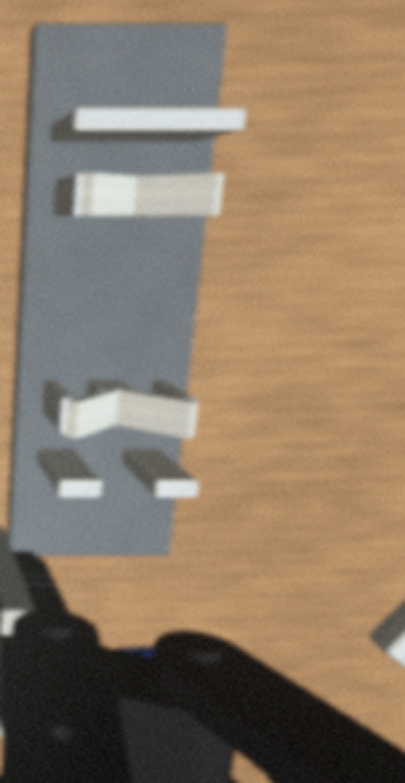

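```bash
python3 - <<'E'
from h import *
ci=r.camera_info('wrist')
def v(npy,C,k,off):
    C=np.array(C,float); c=dict(ci); c['T']=np.load(npy); return (c,C[:,:3]/1000,(C[:,3:]+.5)/k-.5+off)
L=[[90,32,8,34,25],[90,-32,8,226,22],[-100,-32,8,168,554],[-55,9,46,102,480],[-61,9,46,102,497],[-55,-9,46,156,480],[-61,-9,46,158,497],[41,22,44,75,174],[29,22,44,75,216],[41,-22,44,224,174],[29,-22,44,220,216],[-29,22,44,61,400],[-41,22,44,64,437],[-29,-22,44,197,403],[-41,-22,44,194,439]]
V=v('w35.npy',L,2.7,[370,40]); fitpose([V],[.595,.137,-.035]); p=fitpose([V],[.595,.137,-.035],False)
s=r.sense()['position']
# cartridge in hand: foot face & body edges
T=np.load('w35.npy')
def at(u,vv,z):
    d=T[:3,:3]@np.array([(u-ci['cx'])/ci['fx'],(vv-ci['cy'])/ci['fy'],1]);return np.round((T[:3,3]+d*(z-T[2,3])/d[2]-s)[:2]*1000,1)
za=s[2]+.0125
print('foot top edge',at(326,180,za+.017),'sides foot',at(290,185,za),at(364,185,za),'sides near',at(295,320,za),at(359,320,za))
E
```

```text
pose [0.5952 0.1384] yaw deg -1.58 z [-0.0014] rms px 0.71
[[-1.3, -0.4], [-0.3, 0.4], [0.6, 0.7], [-0.6, -0.1], [-1.1, -0.1], [-0.5, -0.2], [-1.8, -0.2], [1.2, 0.3], [0.3, 0.1], [0.3, 0.1], [0.1, -0.1], [1.3, 0.7], [-0.6, 0.2], [1.1, -0.6], [0.8, -0.8]]
pose [0.5953 0.1389] yaw deg -1.56 z [] rms px 0.76
[[-1.6, -0.9], [-0.2, -0.1], [0.7, 1.1], [-0.7, 0.2], [-1.1, 0.3], [-0.4, 0.1], [-1.8, 0.2], [1.0, 0.1], [0.1, -0.0], [0.4, -0.2], [0.2, -0.3], [1.1, 0.9], [-0.8, 0.5], [1.2, -0.4], [0.9, -0.5]]
foot top edge [45.1 -1.6] sides foot [39.8 15.5] [ 38.7 -19.2] sides near [-34.3  17.6] [-35.5 -16.8]
```

```bash
python3 -m pendant '[{"linear":[0.02,-0.04,-0.0],"turn":0.005,"hand":0},{"linear":[0.039,-0.081,-0.02],"turn":0.005,"hand":0},{"linear":[0.039,-0.081,-0.06],"turn":0.005,"hand":0},{"linear":[0.039,-0.081,-0.083],"turn":0.005,"hand":0},{"linear":[0.039,-0.081,-0.083],"turn":0.005,"hand":0},{"linear":[0.039,-0.081,-0.083],"turn":0.005,"hand":0}]' 30; python3 chk.py w36;python3 - <<'E'
from h import *
print(r.sense()['position'])
im,ci=cap('side','s36.png'); cv2.imwrite('pics/s36c.png',cv2.resize(im[180:310,200:340,::-1],None,fx=5,fy=4.5,interpolation=cv2.INTER_CUBIC))
E
```

```text
time: 29.8
position: [0.5976, 0.1407, 0.062]
tool_rot: [-2.192, 2.25, 0.0]
wrist_force: [-0.5, -0.3, -1.1]
finger_gap: 0.0327
tcp tray mm [ 89.6  271.24] z 61.98 yaw -1.49 F [-0.5 -0.3 -1.1] M [0.   0.04 0.04] t 29.8
[0.59796402 0.14049342 0.0624578 ]
```

View pics/w36.png

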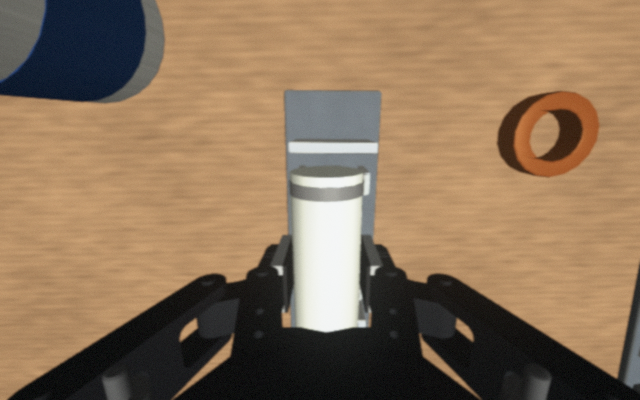

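View pics/s36c.png

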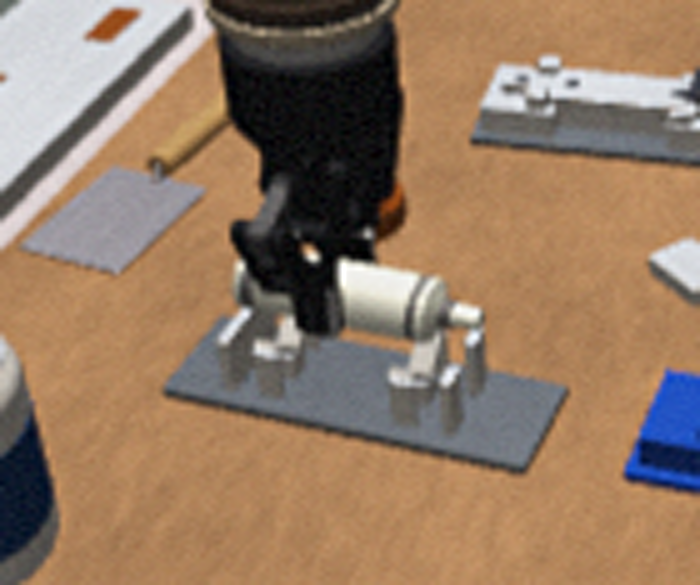

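```bash
python3 -m pendant '[{"linear":[-0.001,-0.0027,-0.005],"turn":0,"hand":0},{"linear":[-0.001,-0.0027,-0.010],"turn":0,"hand":0},{"linear":[-0.001,-0.0027,-0.014],"turn":0,"hand":0},{"linear":[-0.001,-0.0027,-0.014],"turn":0,"hand":0}]' 30; python3 chk.py w37;python3 - <<'E'
from h import *
print(r.sense()['position'])
a=cv2.imread('pics/w37.png'); cv2.imwrite('pics/c37.png',cv2.resize(a[70:340,265:390],None,fx=2.9,fy=2.9,interpolation=cv2.INTER_CUBIC))
im,ci=cap('side','s37.png'); cv2.imwrite('pics/s37c.png',cv2.resize(im[200:310,210:330,::-1],None,fx=5,fy=5,interpolation=cv2.INTER_CUBIC))
E
```

```text
time: 30.4
position: [0.5961, 0.1365, 0.0469]
tool_rot: [2.19, -2.252, -0.001]
wrist_force: [-1.0, 0.5, -0.6]
finger_gap: 0.0331
tcp tray mm [ 87.7  267.16] z 46.93 yaw -361.59 F [-1.   0.5 -0.6] M [-0.01 -0.04  0.02] t 30.4
[0.59623977 0.13658271 0.04714776]
```

View pics/c37.png

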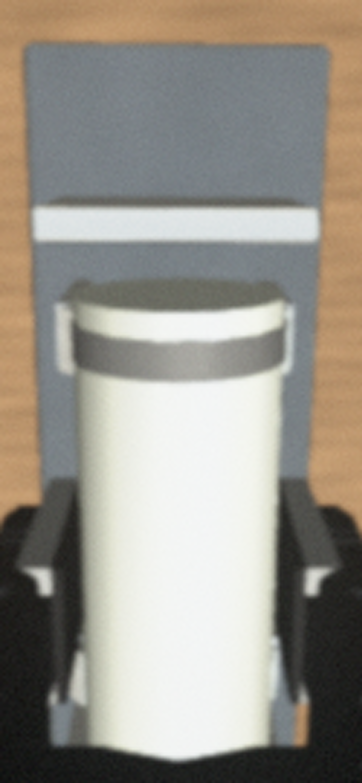

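View pics/s37c.png

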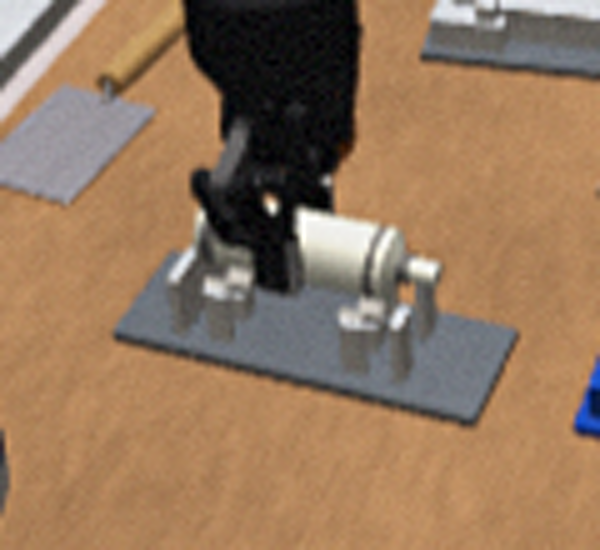

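```bash
python3 -m pendant '[{"linear":[0,0.0009,-0.003],"turn":0,"hand":0},{"linear":[0,0.0009,-0.006],"turn":0,"hand":0},{"linear":[0,0.0009,-0.0085],"turn":0,"hand":0},{"linear":[0,0.0009,-0.0085],"turn":0,"hand":0}]' 30; python3 chk.py w38;python3 - <<'E'
from h import *
print(r.sense()['position'])
a=cv2.imread('pics/w38.png'); cv2.imwrite('pics/c38.png',cv2.resize(a[70:340,265:390],None,fx=2.9,fy=2.9,interpolation=cv2.INTER_CUBIC))
E
```

```text
time: 31.0
position: [0.5962, 0.1374, 0.0386]
tool_rot: [2.19, -2.252, -0.0]
wrist_force: [0.5, -0.4, -0.8]
finger_gap: 0.0326
tcp tray mm [ 87.88 268.06] z 38.58 yaw -361.58 F [ 0.5 -0.4 -0.8] M [-0.02 -0.07  0.01] t 31.0
[0.59632155 0.13744124 0.03876596]
```

View pics/c38.png

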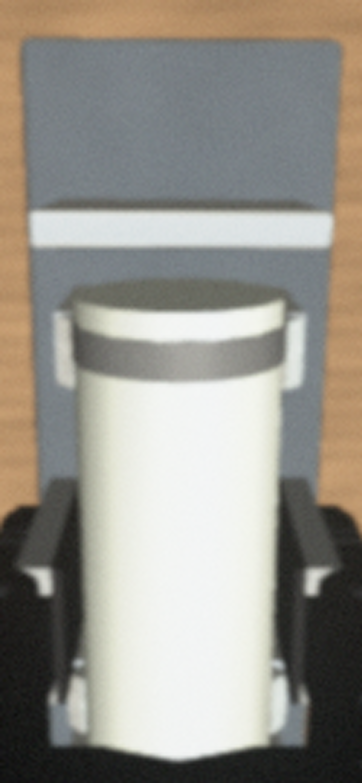

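Well centred. Lower to contact.

```bash
python3 -m pendant '[{"linear":[0,0,-0.001],"turn":0,"hand":0},{"linear":[0,0,-0.002],"turn":0,"hand":0},{"linear":[0,0,-0.002],"turn":0,"hand":0}]' 30; python3 chk.py
```

```text
time: 31.42
position: [0.5966, 0.1376, 0.0376]
tool_rot: [-2.19, 2.252, -0.001]
wrist_force: [-2.1, -0.7, 3.8]
finger_gap: 0.0328
tcp tray mm [ 88.27 268.21] z 37.56 yaw -1.6 F [-2.1 -0.7  3.8] M [-0.11  0.42 -0.05] t 31.425
```

```bash
python3 -m pendant '[{"linear":[0,0,-0.001],"turn":0,"hand":0},{"linear":[0,0,-0.001],"turn":0,"hand":0}]' 20; python3 chk.py w39; python3 - <<'E'
from h import *
im,ci=cap('side','s39.png'); cv2.imwrite('pics/s39c.png',cv2.resize(im[200:310,210:330,::-1],None,fx=5,fy=5,interpolation=cv2.INTER_CUBIC))
E
```

```text
time: 31.68
position: [0.5966, 0.1375, 0.0374]
tool_rot: [-2.19, 2.252, -0.001]
wrist_force: [-5.1, -0.8, 13.0]
finger_gap: 0.0325
tcp tray mm [ 88.32 268.18] z 37.43 yaw -1.61 F [-5.1 -0.8 13. ] M [-0.33  1.07 -0.24] t 31.675
```

View pics/s39c.png

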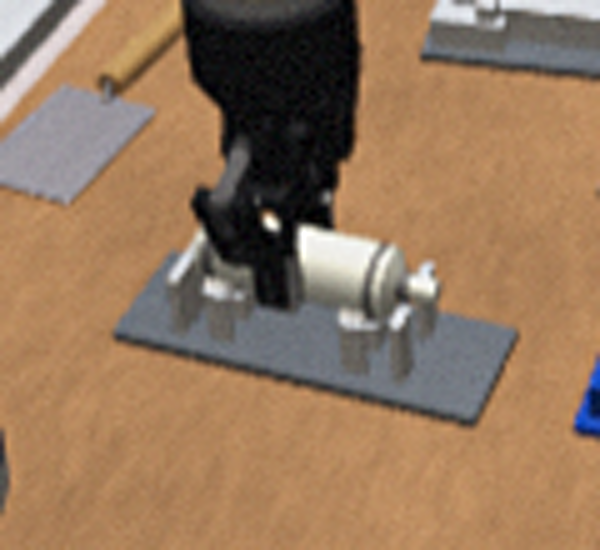

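```bash
python3 -m pendant '[{"linear":[0,0,0.001],"turn":0,"hand":0},{"linear":[0,0,0.001],"turn":0,"hand":0.42},{"linear":[0,0,0.001],"turn":0,"hand":0.55},{"linear":[0,0,0.001],"turn":0,"hand":0.8},{"linear":[0,0,0.001],"turn":0,"hand":0.8},{"linear":[0,0,0.03],"turn":0,"hand":0.8},{"linear":[0,0,0.08],"turn":0,"hand":0.9},{"linear":[-0.04,0,0.13],"turn":0,"hand":1},{"linear":[-0.08,0,0.17],"turn":0,"hand":1},{"linear":[-0.1,-0.04,0.18],"turn":0,"hand":1},{"linear":[-0.1,-0.04,0.18],"turn":0,"hand":1}]' 20; python3 chk.py w40; python3 - <<'E'
from h import *
im,ci=cap('side','s40.png'); cv2.imwrite('pics/s40c.png',cv2.resize(im[180:310,210:380,::-1],None,fx=4,fy=4,interpolation=cv2.INTER_CUBIC))
E
```

```text
time: 33.15
position: [0.4959, 0.0946, 0.2172]
tool_rot: [-2.187, 2.256, -0.005]
wrist_force: [0.6, -0.2, 0.2]
finger_gap: 0.0855
tcp tray mm [-15.89 234.65] z 217.21 yaw -1.78 F [ 0.6 -0.2  0.2] M [ 0.04 -0.03  0.06] t 33.15
```

View pics/w40.png

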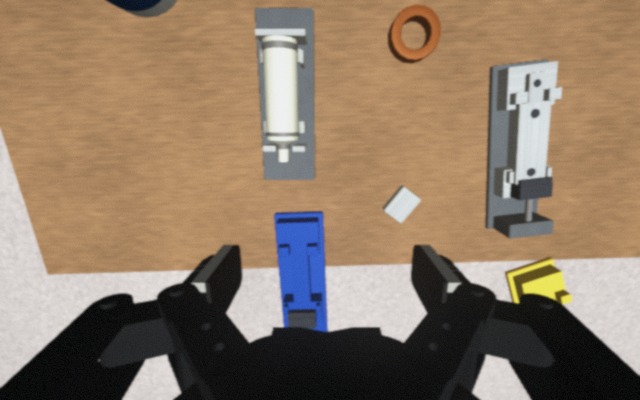

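View pics/s40c.png

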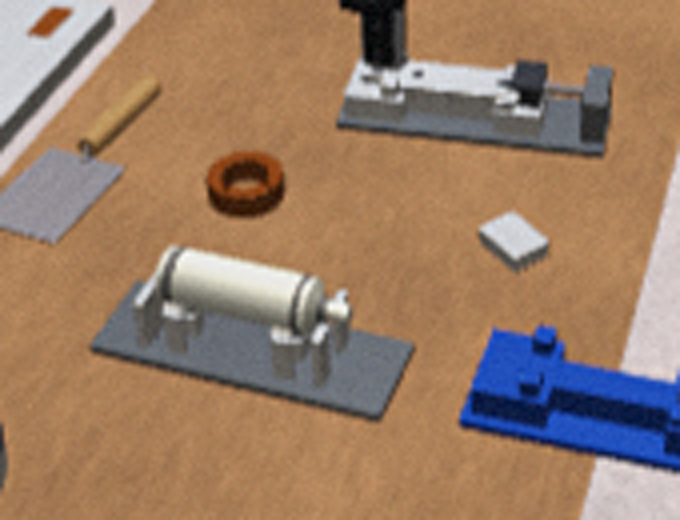

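```bash
python3 - <<'E'
from h import *
a=cv2.imread('pics/w40.png'); z=lambda x,y,w_,h_:cv2.resize(a[y:y+h_,x:x+w_],(w_*4,h_*4),interpolation=cv2.INTER_CUBIC)
cv2.imwrite('pics/c40.png',np.hstack([z(245,5,85,145+35)[:720],z(480,50,90,180)]))
ci=r.camera_info('wrist');ci['T']=np.load('w40.npy')
def W(o,yaw,P): 
    c,s=np.cos(np.radians(yaw)),np.sin(np.radians(yaw));P=np.array(P)/1000.;return np.c_[o[0]+c*P[:,0]-s*P[:,1],o[1]+s*P[:,0]+c*P[:,1],P[:,2]]
tr=proj(ci,W((.5332,-.1376),5.25,[[64.3,0,36],[33.8,0,36],[-32.1,0,36],[75,8,36],[75,-8,36],[45,17,36],[45,-17,36],[45,11,40],[45,-11,40],[-38,18,46]]))
cr=proj(ci,W((.5953,.1386),-1.6,[[48,0,67],[-70,0,50],[53,22,44],[53,-22,44],[-61,9,46],[-61,-9,46]]))
print(np.round((tr-[480,50])*4+[340,0]).tolist());print(np.round((cr-[245,5])*4).tolist())
E
```

```text
[[565.0, 132.0], [557.0, 251.0], [541.0, 488.0], [537.0, 93.0], [599.0, 85.0], [496.0, 216.0], [624.0, 200.0], [529.0, 212.0], [612.0, 202.0], [499.0, 523.0]]
[[122.0, 116.0], [153.0, 620.0], [48.0, 121.0], [225.0, 121.0], [121.0, 585.0], [187.0, 585.0]]
```

View pics/c40.png

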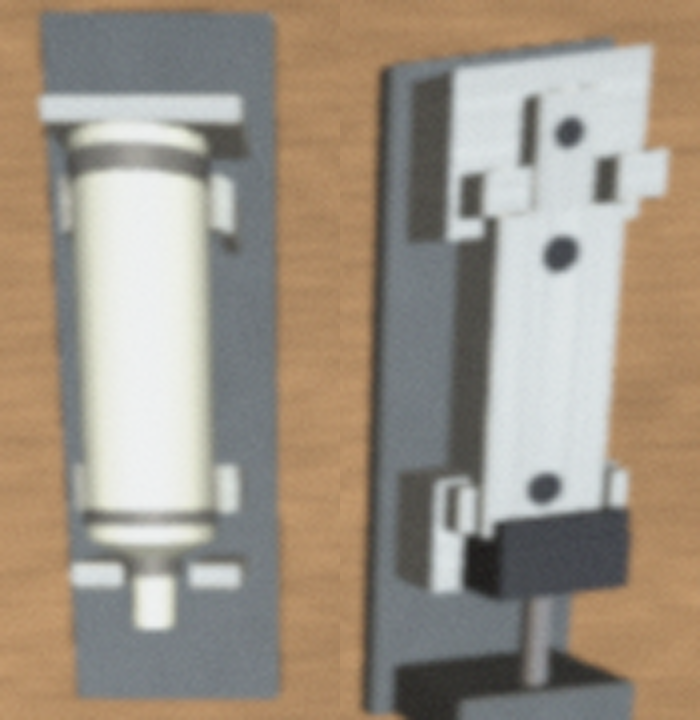

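```bash
python3 - <<'E'
from h import *
s=r.sense();print(s['time'],np.round(s['wrist_force'],1)); print(r.close_job())
E
```

```text
33.25 [ 0.2  0.3 -0.7]
the job is handed in; nothing more can be done
None
```

I've handed the job in at 33.3 s. By the last pictures both parts are in place, but the hand-in gives no verdict.

**Bracket:** I gripped it across its width and pressed it on the fork posts to tilt the tongue up about 7°. I then slid the square end under the lip, pushed the jaw back and pressed the bracket flat. Before opening the fingers I eased it forward so the spring would not snap it. The wrist force in the readings after each step peaked near 20 N.
- **Last check:** the holes are within about 1 pixel (roughly 1 mm) of where a seated bracket should show, with the tongue in the fork and the square end under the lip.

**Cartridge:** Tipping it on the bare bench failed because it only slid. I braced its foot against the end of the cradle's base plate to start the tilt, then finished laying it down where the bracket had been. After a new grip near the middle, I lowered it into the saddles.
- **Last check:** it lies in both saddles with the nozzle between the fork posts. It sits about 1–2 mm further toward the nozzle end than nominal, and about 1 mm to the side, though that sideways figure is only as good as my fit of the cradle.

**What disagreed:** single-view fits of the cradle gave yaw between -1.2° and -3.4°. I used -1.6° from the close view and centred the cartridge by eye on the stop and saddles, moving it about 3 mm one way and then 1 mm back. I measured the bracket's flatness from the wrist camera only while the gripper still held it. After release I judged it from the picture.

The bystanders I could see in the last pictures had not visibly moved, and the gripper was clear of everything at hand-in.

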